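# Fetch the reference block from behind the loupe and the box

### The arm

A 6-joint arm with a two-finger parallel gripper is mounted at the origin on a cart in front of the work surface, level with it; the furniture and walls round the work are solid. World frame = base frame: x ahead of the robot, y to its left, z up, the work surface at z = 0. Lengths are in m, angles in degrees, forces in N, time in s.
With the tool pointing down it reaches from about 0.275 to 0.825 m from the base axis. Payload 5.2 kg.
Tool frame: the origin (TCP) lies midway between the tips of the shut fingers; the grasp point (between the pads) lies 19 mm behind it (r.pinch_z is the distance from the TCP to the grasp point, in m); z points along the fingers, y is the line along which they close (so a half turn about z gives the same grasp; the last joint's range is limited). The gripper opens to 93 mm and grips with 3 to 60 N. Pads are 15 mm wide; open, the fingers measure 128 mm over their backs; the gripper's body (75 mm by 188 mm) begins 65 mm behind the grasp point.
Start: joints at [-87.536, 14.817, 87.949, -0, 77.235, -11.62], TCP at [0.134, -0.533, 0.198] pointing down, gripper open.
Joint ranges: [-179.93, 179.93], [-52.35, 119.4], [10.71, 147.94], [-69.91, 249.91], [12.55, 155.21], [-178.61, 178.61]. Speed limits (degrees/s): [147.25, 147.25, 180, 180, 180, 180].

### API

Orientations are given as [roll, pitch, yaw] about the fixed x, y, z axes, in that order (R = Rz(yaw) Ry(pitch) Rx(roll)).
In Python, from rig import r gives the robot as it stands. The module is installed in compiled form; this text tells all that it offers.
- The arm moves only by the tool send_rows, never from a script. Its argument "series" is a list of rows, each a list of 7 numbers: the shift along the tool's x, y, z each as a share of 300 mm, from -1 to 1, then the turn, a rotation vector about the tool's x, y, z each as a share of 6 degrees, from -1 to 1, then the opening, from -1 (shut) to 1 (fully open), so that 0 is half open. In form: [[tx, ty, tz, wx, wy, wz, hand], ...]. A call has 1 to 5 rows; each row shifts and turns the commanded pose from where the row before left it, along the tool's axes as they then stand; what a row does not reach is not made up. A row lasts 1/12 s, in which the tool goes at most 41.7 mm and 7.16 degrees, less where a joint would pass 70% of its speed; a pose out of reach is approached as far as the arm can. A call with a number of a shift or a turn outside -1 to 1 is refused whole. A call with a gripper value outside its range is refused whole. The fingers move at their own pace and stop on an object; "grip_force" is the grip in N (left out, the last holds). Time passes only in rows, so rows that do not move let the fingers close. It gives the time, the measured TCP pose, the force, the opening and the grip force at its end, in the units of the state.
- r.get_obs(): the state, without advancing time (a new reading comes with each control period).
- r.snapshot(name): name is "scene" or "top" or "wrist"; returns the picture (384x512x3 uint8, blue, green, red); there is no depth.
- r.get_calibration(name): a dict with "fx", "fy", "cx", "cy" (pixels), "extrinsics" (4x4, takes a point from camera to world coordinates). Camera axes: x right, y down, z forward; pixel columns grow to the right and rows downward; lengths in m; the calibration is good to about 2 mm. A picture is of the moment at which its call begins: read the wrist's pose just before it. get_calibration takes no time and is no camera call; for the wrist camera it gives the pose at the moment of the call.
- r.close_job(): hands the job in; it is judged then, once.
The state is a dict: "time": time; "joint_positions": joint angles; "qvel": joint speeds; "joint_efforts": joint torques, N m; "ee_pos": TCP position; "orientation": TCP orientation; "wrist_force": force on the tool from outside, world axes, zero at the start; "torque": the same for the moment, N m; "opening": finger opening in m; "grip_force": force on a finger pad.
Only numpy, scipy, OpenCV 4.12 (cv2) and the standard library are available. Lean on these libraries where they do the work, as an engineer would, in place of code of your own. Each camera call takes 0.05 s, during which the arm holds its last target. There are 200 camera calls.

### The job

The small round steel reference block lies at the back of the wooden rack, behind a black loupe and a small cardboard box. First set the loupe and the box aside, upright on the cork mat, leaving the block in the rack; then put the block flat in the middle of the round measuring table. Only then put the loupe and the box back in the rack, upright, each in the place where it stood at the start and the box lengthwise as it was, without shoving the specimen and the anvil that stand beside the rack.

Things in the scene. Friction and masses are not known exactly. Their poses are not given: they have to be found in the camera images.
- block: round steel reference block, a plain flat disc 50 mm in diameter, 10 mm thick, 0.15 kg; origin at the centre of its underside, z up. It lies on the rack's floor at the closed far end; grip it across its diameter along the lane (between the side walls there is no room for fingers).
- ball_box: small closed beige cardboard box, 44 mm (its x) by 62 mm (its y) by 36 mm high, 0.12 kg; origin at the centre of its underside, z up. It stands in the rack's lane with its 62 mm side along the lane, in the front or in the middle place, some 6 to 20 mm from its neighbours; gripped across its 44 mm width above the rack's walls.
- loupe: black watchmaker's loupe, a round cup standing on its narrow end, 36 mm in diameter at its upper rim, tapering to about 30 mm at half height, 32 mm high, 0.06 kg, solid for the fingers; origin at the centre of its underside, z up. It stands in the rack's lane in the place that the box does not have; gripped across its upper 12 mm above the rack's walls.
- rack: fixed wooden rack, one lane along its x: floor 5 mm thick, 5 mm walls along both sides and across the far end (+x), tops 19 mm above the worktop; lane 68 mm wide inside, near end (-x) open. Origin on the lane's centre line at worktop level, 107 mm from the open end, 118 mm from the end wall. Along x the block lies near +55 mm, the middle place at -7, the front place at -68.
- mat: fixed cork mat, 150 mm (x) by 190 mm (y), 3 mm thick, lying on the worktop to the left or to the right of the rack; origin at the centre of its underside. The side area for setting things aside.
- table: fixed round measuring table on a foot, aluminium top 84 mm in diameter with a fine dark ring of 69 mm diameter on it, top face 30 mm above the worktop, foot 92 mm in diameter, on the other side of the rack from the mat; origin at the centre of its underside, z up.
- specimen: black round mounted specimen, 30 mm in diameter, 19 mm high, loose on the worktop close to the rack's right side (-y); origin at the centre of its underside. A bystander: leave it alone.
- spot_anvil: dark steel spot anvil, 45 mm at its widest, 52 mm high, loose on the worktop close to the rack's left side (+y), beside the block; origin at the centre of its underside. A bystander: leave it alone.
Mind the look-alikes: they are no part of the job. What is shaped like the block but red is not meant. There is more than one size of the ball_box; the one meant has the size given above.

How it is judged (in metres and radians):
On the way, in this order (a step that is already met when the one before it is completed fails the run):
1. the loupe and the box both stand upright and released on the mat, the block still in its place in the rack (x of ball_box in the frame of mat between -0.075 and 0.075 m and y of ball_box in the frame of mat between -0.095 and 0.095 m and z of ball_box in the frame of mat between -0.003 and 0.008 m and angle between each of ball_box, loupe's own z axis and vertical below 0.15 rad and contact force between each of ball_box, loupe and the fingers below 0.1 N and linear speed of each of ball_box, loupe below 0.02 m/s and x of loupe in the frame of mat between -0.075 and 0.075 m and y of loupe in the frame of mat between -0.095 and 0.095 m and z of loupe in the frame of mat between -0.003 and 0.008 m and distance of block from where it was at the start of the episode below 0.02 m), for 0.2 s.
2. the block lies released in the middle of the measuring table while the loupe and the box still stand on the mat (horizontal distance between block and table below 0.012 m and z of block in the frame of table between 0.025 and 0.036 m and angle between block's own z axis and vertical below 0.1 rad and contact force between each of block, ball_box, loupe and the fingers below 0.1 N and linear speed of each of block, ball_box, loupe below 0.02 m/s and x of ball_box in the frame of mat between -0.075 and 0.075 m and y of ball_box in the frame of mat between -0.095 and 0.095 m and z of ball_box in the frame of mat between -0.003 and 0.008 m and angle between each of ball_box, loupe's own z axis and vertical below 0.15 rad and x of loupe in the frame of mat between -0.075 and 0.075 m and y of loupe in the frame of mat between -0.095 and 0.095 m and z of loupe in the frame of mat between -0.003 and 0.008 m), for 0.2 s.
At the end, for the whole second after the job is handed in: The block lies flat and at rest on the measuring table, its centre within 12 mm of the table's; the loupe and the box stand upright, released and at rest in the rack, each within 15 mm of where it stood at the start, the box lengthwise along the lane within 0.25 rad (horizontal distance between block and table below 0.012 m and z of block in the frame of table between 0.025 and 0.036 m and angle between each of block, ball_box, loupe's own z axis and vertical below 0.1 rad and contact force between each of block, ball_box, loupe and the fingers below 0.1 N and linear speed of each of block, ball_box, loupe below 0.02 m/s and distance of each of ball_box, loupe from where it was at the start of the episode below 0.015 m and angle between the y axis of ball_box and the x axis of rack, either way round below 0.25 rad); the robot touches nothing.
It fails at once if the specimen beside the rack is shoved more than 25 mm (distance of specimen from where it was at the start of the episode above 0.025 m).
It fails at once if the anvil beside the rack is shoved more than 25 mm or tipped over (distance of spot_anvil from where it was at the start of the episode above 0.025 m or angle between spot_anvil's own z axis and vertical above 0.5 rad).
It also fails if it takes over 117 s, if anything falls off the work surface, if the arm or the gripper's body presses on something with over 40 N, if the wrist force passes 120 N, or if a joint passes its speed limit or range.

## Working session

There is one attempt and no reset: what is moved stays moved. The work goes in short steps, Python scripts to look and compute and a tool call to move; the robot and the scene stay as the last step left them, time stands still between calls to the robot, and variables do not carry over. Pictures are saved under pics/ and viewed, at most 14 in all, crops included, and the job is handed in when it is done.

Besides the shell and the picture viewer there is one more tool, called after "Request:" in YAML: its name, and indented under it one key for each argument. send_rows: Moves the arm, as the interface text tells. Shift numbers are shares of 300 mm and turn numbers shares of 6 degrees, none past 1 either way. Its arguments: {"type":"object","properties":{"series":{"type":"array"},"grip_force":{"type":"number"}},"required":["series"]}

```bash
mkdir -p pics; python3 - <<'E'
from rig import r
import cv2
for n in ("scene","top"):
    cv2.imwrite(f"pics/{n}0.png",r.snapshot(n)); c=r.get_calibration(n); print(n,c)
o=r.get_obs(); print(o)
E
```

```text
scene {'fx': 462.8014557512283, 'fy': 462.8014557512283, 'cx': 261.4784308410468, 'cy': 193.6126562210547, 'extrinsics': array([[-0.77921321, -0.44648053,  0.43986578,  0.04424903],
       [-0.62675164,  0.55846564, -0.54341376,  0.61499813],
       [-0.00302626, -0.69912178, -0.71499621,  0.86481405],
       [ 0.        ,  0.        ,  0.        ,  1.        ]])}
top {'fx': 418.18877808601195, 'fy': 418.18877808601195, 'cx': 255.76693502400502, 'cy': 197.0570869368652, 'extrinsics': array([[-0.01456637, -0.99516309,  0.09715067,  0.41870148],
       [-0.99963554,  0.01228508, -0.02403898,  0.01921598],
       [ 0.0227292 , -0.09746543, -0.99497933,  1.36350557],
       [ 0.        ,  0.        ,  0.        ,  1.        ]])}
{'time': 0.1, 'joint_positions': array([-8.75383943e+01,  1.48541835e+01,  8.80043916e+01, -7.04092281e-04,
        7.72351396e+01, -1.16195888e+01]), 'qvel': array([ 0.02842565, -0.0660986 , -0.16018767,  0.15475005, -0.03492004,
       -0.04784966]), 'joint_efforts': array([ 2.21593618e-03, -4.38212299e+01, -2.84643209e+01,  7.21236365e-02,
        3.62456159e-02, -5.78866866e-05]), 'ee_pos': array([ 0.13380819, -0.53293162,  0.19711224]), 'orientation': array([-1.79908068e+02, -1.82029561e-02,  1.40813360e+01]), 'wrist_force': array([ 0.25599465, -0.7561515 ,  0.04576534]), 'torque': array([ 0.015891  , -0.01032024, -0.00702737]), 'grip_force': 0.0, 'opening': 0.0932133490470025}
```

View pics/top0.png

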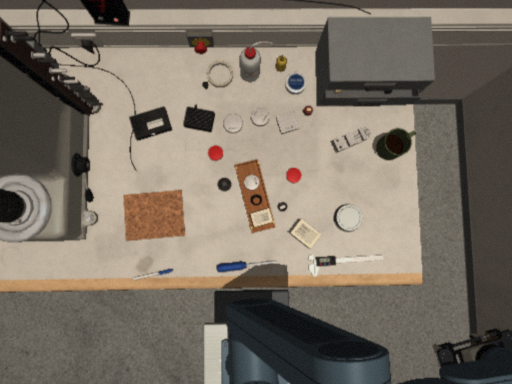

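View pics/scene0.png

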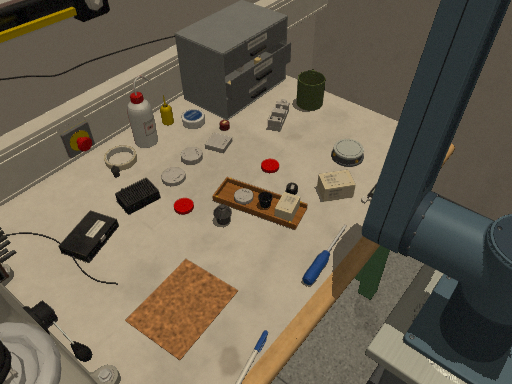

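Top view: the rack is at about (255,195). In it are the steel disc (251,183), the loupe (256,200) and the box (261,217, front place). The mat is at (154,215) and the table at (348,217).
Look-alikes for the disc: red discs at (215,153) and (293,175), and grey discs at (233,122) and (260,116). For the box: a bigger one at (305,233). For the loupe: the specimen (282,206) and the anvil (224,184). I choose the ones in the rack and check them in one close crop.

```bash
cat > h.py <<'E'
from rig import r
import numpy as np, cv2
def w(c,u,v,z):
    E=c["extrinsics"]; d=E[:3,:3]@[(u-c["cx"])/c["fx"],(v-c["cy"])/c["fy"],1]
    return E[:3,3]+d*(z-E[2,3])/d[2]
def px(c,p):
    E=c["extrinsics"]; q=E[:3,:3].T@(np.array(p)-E[:3,3]); return q[0]/q[2]*c["fx"]+c["cx"],q[1]/q[2]*c["fy"]+c["cy"]
E
python3 - <<'E'
import cv2
im=cv2.imread("pics/top0.png")[150:250,205:325]
cv2.imwrite("pics/c0.png",cv2.resize(im,None,fx=6,fy=6,interpolation=cv2.INTER_CUBIC))
E
```

```text
(no output)
```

View pics/c0.png

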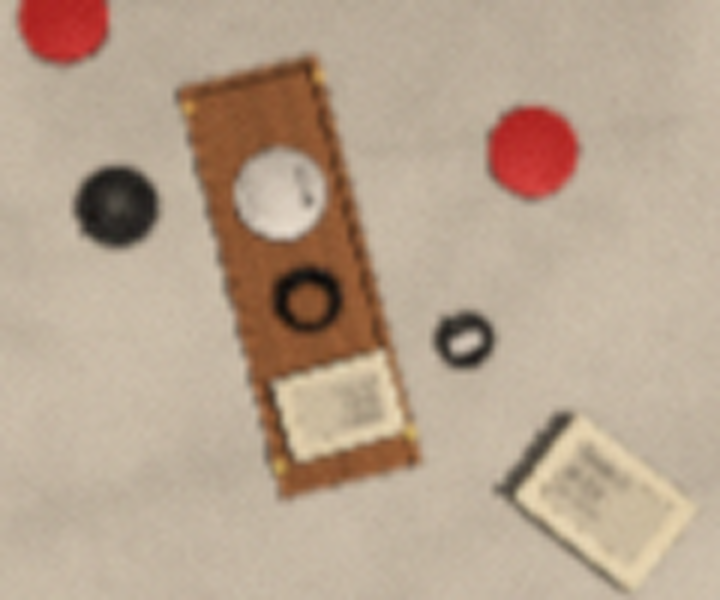

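The crop confirms the choice: disc (280,193), loupe (308,298), box (340,405), with the bigger box outside at (600,500). The box seems to have its long side across the lane, so I'll check that from close by.

```bash
python3 - <<'E'
from h import *
c=r.get_calibration("top")
f=lambda u,v,z:w(c,205+(u+.5)/6-.5,150+(v+.5)/6-.5,z)
np.set_printoptions(precision=4,suppress=True)
far=[f(180,95,.019),f(316,58,.019)];near=[f(280,497,.019),f(418,462,.019)]
F=sum(far)/2;N=sum(near)/2;print("far",F,"near",N,np.linalg.norm(F-N),np.degrees(np.arctan2(*(F-N)[[1,0]])))
for n,u,v,z in [("block",280,193,.015),("loupe",308,298,.037),("spec",465,338,.019),("anv",117,205,.052)]: print(n,f(u,v,z))
q=[f(u,v,.041) for u,v in [(272,380),(388,348),(405,430),(295,462)]];print("box",sum(q)/4,[np.linalg.norm(q[i]-q[i-1]) for i in range(4)])
print("table",w(c,348,217,.03),"mat",[w(c,u,v,.003) for u,v in[(124,194),(183,190),(185,236),(126,240)]])
e=r.get_calibration("wrist");print(e)
R=np.linalg.inv(e["extrinsics"]);print(np.asarray(r.get_obs()["ee_pos"]))
E
```

```text
far [0.664  0.0171 0.019 ] near [ 0.4451 -0.0342  0.019 ] 0.22476679627459392 13.19449594917249
block [0.6006 0.0006 0.015 ]
loupe [ 0.5412 -0.0132  0.037 ]
spec [ 0.5202 -0.0978  0.019 ]
anv [0.5902 0.0869 0.052 ]
box [ 0.484  -0.0292  0.041 ] [np.float64(0.04484412979618066), np.float64(0.0636359090976156), np.float64(0.04420929062456388), np.float64(0.06039890231187025)]
table [ 0.481  -0.3078  0.03  ] mat [array([0.5668, 0.4143, 0.003 ]), array([0.5776, 0.2234, 0.003 ]), array([0.4281, 0.2167, 0.003 ]), array([0.418 , 0.4056, 0.003 ])]
{'fx': 285.9409954138751, 'fy': 285.9409954138751, 'cx': 253.82449928443296, 'cy': 185.3262327128583, 'extrinsics': array([[ 0.2429, -0.9315, -0.2706,  0.2086],
       [-0.97  , -0.2338, -0.0659, -0.5146],
       [-0.0019,  0.2785, -0.9604,  0.3826],
       [ 0.    ,  0.    ,  0.    ,  1.    ]])}
[ 0.1338 -0.5329  0.1971]
```

Request:
send_rows:
  series:
    - [0.103, -0.09, 0, 0, 0, 0, 1]
    - [0.103, -0.09, 0, 0, 0, 0, 1]
    - [0.103, -0.09, 0, 0, 0, 0, 1]
    - [0.103, -0.09, 0, 0, 0, 0, 1]
    - [0.103, -0.09, 0, 0, 0, 0, 1]

```text
time: 0.52
ee_pos: [0.2513, -0.363, 0.1974]
orientation: [-179.9, -0.0, 14.0]
wrist_force: [0.4, -1.0, -0.3]
opening: 0.0932
grip_force: 0.0
```

Request:
send_rows:
  series:
    - [0.103, -0.09, 0, 0, 0, 0, 1]
    - [0.103, -0.09, 0, 0, 0, 0, 1]
    - [0.103, -0.09, 0, 0, 0, 0, 1]
    - [0.103, -0.09, 0, 0, 0, 0, 1]
    - [0.103, -0.09, 0, 0, 0, 0, 1]

```text
time: 0.93
ee_pos: [0.3684, -0.1944, 0.1978]
orientation: [-180.0, -0.0, 14.1]
wrist_force: [-0.0, -0.3, -0.4]
opening: 0.0932
grip_force: 0.0
```

Request:
send_rows:
  series:
    - [0.103, -0.09, 0, 0, 0, 0, 1]
    - [0.103, -0.09, 0, 0, 0, 0, 1]
    - [0.103, -0.09, 0, 0, 0, 0, 1]
    - [0.103, -0.09, 0, 0, 0, 0, 1]
    - [0.103, -0.09, 0, 0, 0, 0, 1]

```text
time: 1.35
ee_pos: [0.4854, -0.0257, 0.1977]
orientation: [-180.0, 0.0, 14.1]
wrist_force: [0.5, -1.2, 0.3]
opening: 0.0931
grip_force: 0.0
```

Request:
send_rows:
  series:
    - [0, 0, 0, 0, 0, 0, 1]
    - [0, 0, 0, 0, 0, 0, 1]

```text
time: 1.52
ee_pos: [0.4851, -0.0258, 0.1972]
orientation: [-180.0, 0.1, 14.4]
wrist_force: [0.6, -1.3, 0.1]
opening: 0.0926
grip_force: 0.0
```

```bash
cat > look.py <<'E'
import sys,pickle
from h import *
o=r.get_obs();c=r.get_calibration("wrist");im=r.snapshot("wrist")
n=sys.argv[1];cv2.imwrite(f"pics/{n}.png",im);pickle.dump((o,c),open(f"pics/{n}.pkl","wb"))
np.set_printoptions(precision=4,suppress=True);print(o["time"],o["ee_pos"],o["orientation"],o["opening"],o["wrist_force"])
E
python3 look.py w1
```

```text
1.5167 [ 0.4851 -0.0258  0.1972] [-179.9643    0.0672   14.3682] 0.09255389928598223 [ 0.6143 -1.2872  0.0792]
```

View pics/w1.png

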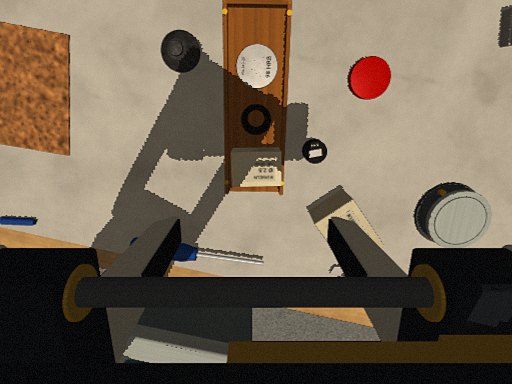

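```bash
python3 - <<'E'
from h import *
im=cv2.imread("pics/w1.png")[0:210,150:345]
cv2.imwrite("pics/c1.png",cv2.resize(im[:, :],None,fx=2.8,fy=2.8,interpolation=cv2.INTER_CUBIC)) 
im=cv2.imread("pics/w1.png")[90:210,200:340]
cv2.imwrite("pics/c2.png",cv2.resize(im,None,fx=5,fy=5,interpolation=cv2.INTER_CUBIC))
import pickle;o,c=pickle.load(open("pics/w1.pkl","rb"));print(c["extrinsics"])
for n,u,v,z in [("block",257,66,.015),("loupe",256,119,.037),("spec",315,150,.019),("anv",181,50,.052),("table",461,217,.03)]: print(n,w(c,u,v,z))
E
```

```text
[[ 2.47751665e-01 -9.30031881e-01 -2.71403415e-01  5.59990861e-01]
 [-9.68823182e-01 -2.38082828e-01 -6.85434834e-02 -6.81743449e-03]
 [-8.68867956e-04  2.79923683e-01 -9.60021863e-01  3.82588135e-01]
 [ 0.00000000e+00  0.00000000e+00  0.00000000e+00  1.00000000e+00]]
block [6.00769330e-01 2.73746566e-05 1.50000000e-02]
loupe [ 0.54185422 -0.01379331  0.037     ]
spec [ 0.52216292 -0.09687624  0.019     ]
anv [0.5919671  0.08121898 0.052     ]
table [ 0.48606409 -0.3090467   0.03      ]
```

View pics/c2.png

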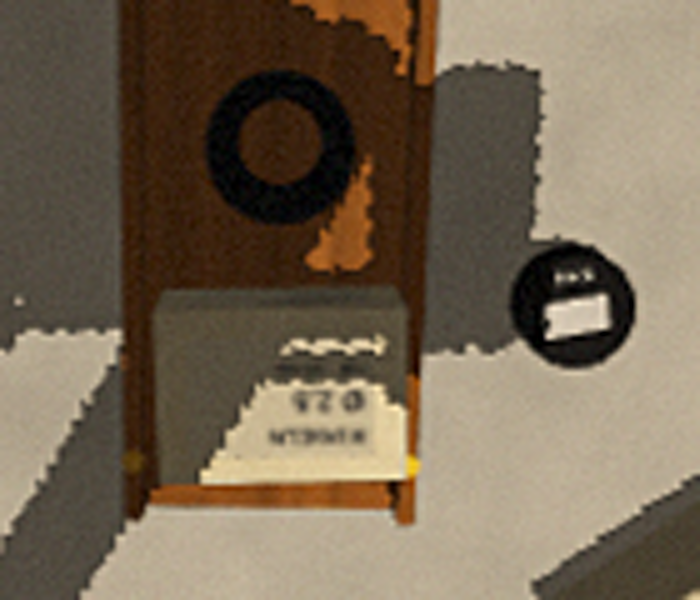

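```bash
python3 - <<'E'
from h import *
import pickle;o,c=pickle.load(open("pics/w1.pkl","rb"))
np.set_printoptions(precision=4,suppress=True)
g=lambda u,v,z:w(c,200+(u+.5)/5-.5,90+(v+.5)/5-.5,z)
for z in(.036,.041,.067):
  q=[g(*p,z) for p in[(155,308),(408,308),(405,480),(160,487)]];print(z,sum(q)/4,[np.linalg.norm(q[i]-q[i-1]) for i in range(4)],np.degrees(np.arctan2(*(q[1]-q[2])[[1,0]])))
b=(g(163,290,.005)+g(400,288,.005))/2;print("far bottom",b)
far=(g(155,308,0)+g(408,308,0))/2
for z in np.arange(.02,.08,.005):print(z,(g(155,308,z)+g(408,308,z))/2)
l=[g(*p,.019) for p in[(122,500),(436,80),(412,520),(150,495)]];print(l)
print("loupe",g(281,146,.037),"spec",g(572,305,.019))
E
```

```text
0.036 [ 0.4831 -0.029   0.036 ] [np.float64(0.04558053129524368), np.float64(0.06173695313109415), np.float64(0.043730103003571975), np.float64(0.061950529372974905)] 14.887166133259887
0.041 [ 0.4842 -0.0286  0.041 ] [np.float64(0.04492297082579546), np.float64(0.06084631454638279), np.float64(0.043099237451044985), np.float64(0.06105680966371579)] 14.887166133259871
0.067 [ 0.4899 -0.027   0.067 ] [np.float64(0.04150365638466441), np.float64(0.05621499390588378), np.float64(0.03981873657790441), np.float64(0.05640946717556835)] 14.887166133259878
far bottom [ 0.5046 -0.0235  0.005 ]
0.02 [ 0.5021 -0.024   0.02  ]
0.025 [ 0.5029 -0.0238  0.025 ]
0.030000000000000002 [ 0.5037 -0.0236  0.03  ]
0.035 [ 0.5045 -0.0233  0.035 ]
0.04000000000000001 [ 0.5053 -0.0231  0.04  ]
0.045000000000000005 [ 0.5061 -0.0228  0.045 ]
0.05 [ 0.5069 -0.0226  0.05  ]
0.05500000000000001 [ 0.5077 -0.0224  0.055 ]
0.06000000000000001 [ 0.5085 -0.0221  0.06  ]
0.06500000000000002 [ 0.5093 -0.0219  0.065 ]
0.07 [ 0.5101 -0.0217  0.07  ]
0.07500000000000001 [ 0.5109 -0.0214  0.075 ]
[array([0.4416, 0.0042, 0.019 ]), array([ 0.5658, -0.0467,  0.019 ]), array([ 0.4554, -0.0721,  0.019 ]), array([ 0.4448, -0.0027,  0.019 ])]
loupe [ 0.542  -0.0135  0.037 ] spec [ 0.5211 -0.0959  0.019 ]
```

The picture shows the box's long side truly across the lane: its top face measures 61 x 44 mm, centred at (0.484,-0.029). The judged end state wants it lengthwise, so I'll turn it while it is out. First I grip it across the lane above the walls.

Request:
send_rows:
  series:
    - [-0.007, 0.009, 0.115, 0, 0, 0, 1]
    - [0, 0, 0.115, 0, 0, 0, 1]
    - [0, 0, 0.115, 0, 0, 0, 1]
    - [0, 0, 0.115, 0, 0, 0, 1]
    - [0, 0, 0.115, 0, 0, 0, 1]
  grip_force: 15

```text
time: 1.98
ee_pos: [0.4826, -0.0329, 0.0242]
orientation: [180.0, -0.0, 13.9]
wrist_force: [0.0, -0.4, -0.1]
opening: 0.0931
grip_force: 0.0
```

Request:
send_rows:
  series:
    - [0, 0, 0, 0, 0, 0, 1]
    - [0, 0, 0, 0, 0, 0, -1]
    - [0, 0, 0, 0, 0, 0, -1]
    - [0, 0, 0, 0, 0, 0, -1]
    - [0, 0, 0, 0, 0, 0, -1]

```text
time: 2.4
ee_pos: [0.4852, -0.0318, 0.0276]
orientation: [179.9, -0.2, 14.1]
wrist_force: [-0.5, -0.0, -0.2]
opening: 0.0707
grip_force: 0.0
```

Request:
send_rows:
  series:
    - [0, 0, 0, 0, 0, 0, -1]
    - [0, 0, 0, 0, 0, 0, -1]
    - [0, 0, 0, 0, 0, 0, -1]
    - [0, 0, 0, 0, 0, 0, -1]
    - [0, 0, 0, 0, 0, 0, -1]

```text
time: 2.82
ee_pos: [0.4835, -0.0309, 0.0255]
orientation: [180.0, -0.0, 14.1]
wrist_force: [0.8, -0.3, 0.5]
opening: 0.0377
grip_force: 0.0
```

```bash
python3 -c "
from rig import r
o=r.get_obs();print(o['joint_positions'],o['ee_pos'],o['orientation'],o['opening'],o['grip_force'])"
```

```text
[-1.68762131e+01  1.92877820e+01  1.09350226e+02 -1.87279975e-03
  5.13524016e+01  5.90295738e+01] [ 0.48351882 -0.03090892  0.02549422] [ 1.79993810e+02 -7.47060001e-03  1.40953830e+01] 0.03767064356961041 0.0
```

```bash
python3 look.py w2
```

```text
2.8167 [ 0.4835 -0.0309  0.0255] [179.9938  -0.0075  14.0954] 0.03767064356961041 [ 0.8121 -0.3007  0.5247]
```

View pics/w2.png

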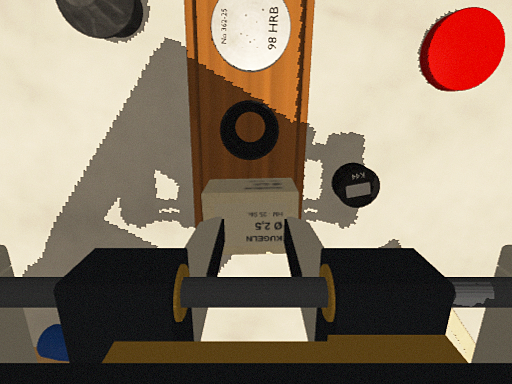

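```bash
python3 - <<'E'
from h import *
import pickle
for n in("w1","w2"):
  o,c=pickle.load(open(f"pics/{n}.pkl","rb"));E=c["extrinsics"];p=o["ee_pos"]
  from scipy.spatial.transform import Rotation as S
  R=S.from_euler("xyz",o["orientation"],degrees=True).as_matrix()
  print(n,"tcp px",px(c,p),"cam in tool",R.T@(E[:3,3]-p), "rot", (R.T@E[:3,:3]).round(2).tolist())
  for y in(-.019,.019): print(px(c,p+R@[0,y,0]),px(c,p+R@[0,y,-.04]))
o,c=pickle.load(open("pics/w2.pkl","rb"))
print("boxtop w2",[w(c,u,v,.041) for u,v in[(204,192),(299,192),(295,250)]])
print("loupe",w(c,250,129,.037),"block",w(c,254,30,.015))
E
```

```text
w1 tcp px (np.float64(253.81057913804034), np.float64(217.23872153612845)) cam in tool [ 7.70301065e-02  8.73072792e-05 -1.85448565e-01] rot [[-0.0, -0.96, -0.28], [1.0, -0.0, -0.0], [0.0, -0.28, 0.96]]
(np.float64(226.58875472194538), np.float64(217.24656129758077)) (np.float64(220.07949140718296), np.float64(244.6408710279148))
(np.float64(281.03422948308787), np.float64(217.23088124881687)) (np.float64(287.5027648185955), np.float64(244.62372878541444))
w2 tcp px (np.float64(253.8235484706666), np.float64(217.2636785607593)) cam in tool [ 7.70412971e-02  8.48264755e-05 -1.85436242e-01] rot [[-0.0, -0.96, -0.28], [1.0, -0.0, -0.0], [0.0, -0.28, 0.96]]
(np.float64(226.6005899446028), np.float64(217.27107249100698)) (np.float64(220.09119883095576), np.float64(244.6719200273774))
(np.float64(281.04851097791135), np.float64(217.25628408621742)) (np.float64(287.5182756326633), np.float64(244.65610416309232))
boxtop w2 [array([0.49864677, 0.00488425, 0.041     ]), array([ 0.51304138, -0.05252887,  0.041     ]), array([ 0.47376756, -0.06146996,  0.041     ])]
loupe [ 0.5427985  -0.01369022  0.037     ] block [ 0.59979819 -0.00187251  0.015     ]
```

Request:
send_rows:
  series:
    - [0, 0, 0, 0, 0, 0, -1]
    - [0, 0, 0, 0, 0, 0, -1]
    - [0, 0, 0, 0, 0, 0, -1]

```text
time: 3.12
ee_pos: [0.4834, -0.0309, 0.0253]
orientation: [-180.0, 0.0, 14.1]
wrist_force: [0.4, -0.2, 0.7]
opening: 0.0136
grip_force: 0.0
```

```bash
python3 look.py w3; python3 - <<'E'
from h import *
a=cv2.imread("pics/w3.png")[160:270,170:340];a=cv2.resize(a,None,fx=4,fy=4,interpolation=cv2.INTER_CUBIC)
cv2.imwrite("pics/c3.png",a)
E
```

```text
3.1167 [ 0.4834 -0.0309  0.0253] [-179.9923    0.0104   14.0844] 0.013631140569231004 [ 0.378  -0.2361  0.7499]
```

View pics/c3.png

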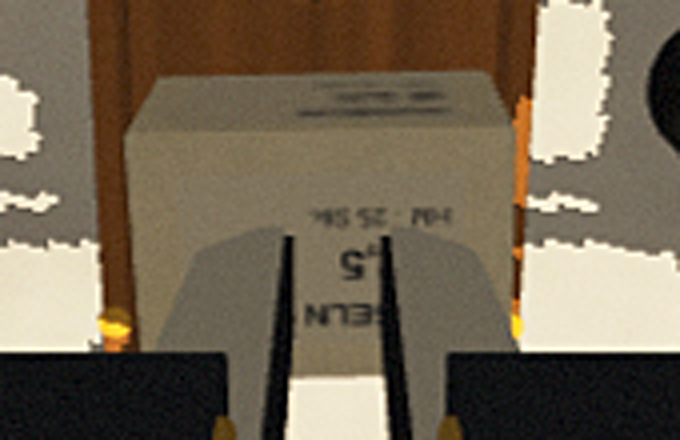

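The picture shows the fingers closing above the box without touching it. The tips look about 18–20 mm higher than the reported TCP implies: the pad gap in pixels gives a depth of ~175 mm, against 198 mm. I'll check pinch_z, then open and go lower with care.

```bash
python3 -c "
from rig import r
print(r.pinch_z)"
```

```text
0.0188
```

Request:
send_rows:
  series:
    - [0, 0, 0, 0, 0, 0, 1]
    - [0, 0, 0, 0, 0, 0, 1]
    - [0, 0, 0, 0, 0, 0, 1]
    - [0, 0, 0, 0, 0, 0, 1]
    - [0, 0, 0, 0, 0, 0, 1]

```text
time: 3.58
ee_pos: [0.4835, -0.031, 0.0254]
orientation: [180.0, -0.0, 14.1]
wrist_force: [-0.6, 0.5, -1.1]
opening: 0.0382
grip_force: 0.0
```

Request:
send_rows:
  series:
    - [0, 0, 0, 0, 0, 0, 1]
    - [0, 0, 0, 0, 0, 0, 1]
    - [0, 0, 0, 0, 0, 0, 1]
    - [0, 0, 0, 0, 0, 0, 1]
    - [0, 0, 0, 0, 0, 0, 1]

```text
time: 4.0
ee_pos: [0.4835, -0.031, 0.0254]
orientation: [-180.0, -0.0, 14.1]
wrist_force: [0.5, -0.1, 0.4]
opening: 0.0717
grip_force: 0.0
```

Request:
send_rows:
  series:
    - [0, -0.003, 0.012, 0, 0, 0, 1]
    - [0, 0, 0.012, 0, 0, 0, 1]
    - [0, 0, 0.012, 0, 0, 0, 1]
    - [0, 0, 0.012, 0, 0, 0, 1]
    - [0, 0, 0.012, 0, 0, 0, 1]

```text
time: 4.42
ee_pos: [0.4831, -0.0301, 0.0068]
orientation: [-180.0, 0.0, 14.1]
wrist_force: [0.2, -0.3, 0.4]
opening: 0.0925
grip_force: 0.0
```

Request:
send_rows:
  series:
    - [0, 0, 0, 0, 0, 0, -1]
    - [0, 0, 0, 0, 0, 0, -1]
    - [0, 0, 0, 0, 0, 0, -1]
    - [0, 0, 0, 0, 0, 0, -1]
    - [0, 0, 0, 0, 0, 0, -1]

```text
time: 4.83
ee_pos: [0.4835, -0.03, 0.0076]
orientation: [-180.0, -0.0, 14.1]
wrist_force: [2.0, 9.2, 3.5]
opening: 0.0644
grip_force: 5.1
```

Request:
send_rows:
  series:
    - [0, 0, 0, 0, 0, 0, -1]
    - [0, 0, 0, 0, 0, 0, -1]
    - [0, 0, 0, 0, 0, 0, -1]

```text
time: 5.08
ee_pos: [0.4833, -0.0289, 0.0076]
orientation: [-179.9, -0.0, 14.0]
wrist_force: [0.1, 5.3, 1.5]
opening: 0.0617
grip_force: 15.0
```

Gripped at 61.7 mm, so the tips do lie about 19 mm above the reported TCP. Now I carry the box to the mat.

Request:
send_rows:
  series:
    - [0, 0, -0.04, 0, 0, 0, -1]
    - [0, 0, -0.08, 0, 0, 0, -1]
    - [0, 0, -0.08, 0, 0, 0, -1]
    - [0, 0, -0.07, 0, 0, 0, -1]
    - [0, 0, 0, 0, 0, 0, -1]

```text
time: 5.5
ee_pos: [0.4861, -0.0309, 0.0923]
orientation: [179.8, -0.4, 14.1]
wrist_force: [1.0, -0.2, -0.8]
opening: 0.0619
grip_force: 15.0
```

Request:
send_rows:
  series:
    - [0.02, -0.1, 0, 0, 0, 0, -1]
    - [0.02, -0.1, 0, 0, 0, 0, -1]
    - [0.02, -0.1, 0, 0, 0, 0, -1]
    - [0.02, -0.1, 0, 0, 0, 0, -1]
    - [0.02, -0.1, 0, 0, 0, 0, -1]

```text
time: 5.92
ee_pos: [0.475, 0.1239, 0.0875]
orientation: [-180.0, 0.1, 14.1]
wrist_force: [-0.2, 0.4, -1.9]
opening: 0.062
grip_force: 15.0
```

Request:
send_rows:
  series:
    - [0.02, -0.1, 0, 0, 0, 0, -1]
    - [0.02, -0.1, 0, 0, 0, 0, -1]
    - [0.02, -0.1, 0, 0, 0, 0, -1]
    - [0.02, -0.1, 0, 0, 0, 0, -1]
    - [0.02, -0.1, 0, 0, 0, 0, -1]

```text
time: 6.33
ee_pos: [0.4675, 0.2768, 0.0873]
orientation: [180.0, 0.1, 14.1]
wrist_force: [0.1, -0.1, -1.2]
opening: 0.0623
grip_force: 15.0
```

Request:
send_rows:
  series:
    - [0, 0, 0, 0, 0, 0, -1]
    - [0, 0, 0, 0, 0, 0, -1]
    - [0, 0, 0.08, 0, 0, 0, -1]
    - [0, 0, 0.08, 0, 0, 0, -1]
    - [0, 0, 0.06, 0, 0, 0, -1]

```text
time: 6.75
ee_pos: [0.4677, 0.2739, 0.0205]
orientation: [180.0, 0.1, 14.0]
wrist_force: [-0.5, -0.3, -0.7]
opening: 0.062
grip_force: 15.0
```

Request:
send_rows:
  series:
    - [0, 0, 0.03, 0, 0, 0, -1]
    - [0, 0, 0.02, 0, 0, 0, -1]
    - [0, 0, 0.003, 0, 0, 0, -1]
    - [0, 0, 0, 0, 0, 0, -1]
    - [0, 0, 0, 0, 0, 0, -1]

```text
time: 7.17
ee_pos: [0.4694, 0.2755, 0.0074]
orientation: [-180.0, -0.1, 14.1]
wrist_force: [-0.1, 0.3, -0.5]
opening: 0.0619
grip_force: 15.0
```

Request:
send_rows:
  series:
    - [0, 0, 0.005, 0, 0, 0, -1]
    - [0, 0, 0, 0, 0, 0, 1]
    - [0, 0, 0, 0, 0, 0, 1]
    - [0, 0, 0, 0, 0, 0, 1]
    - [0, 0, 0, 0, 0, 0, 1]

```text
time: 7.58
ee_pos: [0.4687, 0.2756, 0.0053]
orientation: [-180.0, -0.0, 14.1]
wrist_force: [0.2, -0.4, 0.8]
opening: 0.0842
grip_force: 0.0
```

Request:
send_rows:
  series:
    - [0, 0, 0, 0, 0, 0, 1]
    - [0, 0, -0.08, 0, 0, 0, 1]
    - [0, 0, -0.1, 0, 0, 0, 1]
    - [0, 0, -0.1, 0, 0, 0, 1]
    - [0, 0, 0, 0, 0, 0, 1]

```text
time: 8.0
ee_pos: [0.4723, 0.2769, 0.0947]
orientation: [-180.0, -0.6, 14.1]
wrist_force: [1.4, -0.1, 0.8]
opening: 0.093
grip_force: 0.0
```

Request:
send_rows:
  series:
    - [0, 0.1, 0, 0, 0, 0, 1]
    - [0, 0.1, 0, 0, 0, 0, 1]
    - [0, 0.1, 0, 0, 0, 0, 1]
    - [0, 0.1, 0, 0, 0, 0, 1]
    - [0, 0.1, 0, 0, 0, 0, 1]

```text
time: 8.42
ee_pos: [0.5049, 0.1288, 0.0886]
orientation: [-180.0, 0.0, 14.1]
wrist_force: [0.2, -0.0, -0.5]
opening: 0.0925
grip_force: 0.0
```

Request:
send_rows:
  series:
    - [0, 0.1, 0, 0, 0, 0, 1]
    - [0, 0.1, 0, 0, 0, 0, 1]
    - [0, 0.1, 0, 0, 0, 0, 1]
    - [0, 0.1, 0, 0, 0, 0, 1]
    - [0, 0.1, 0, 0, 0, 0, 1]

```text
time: 8.83
ee_pos: [0.5414, -0.0169, 0.0885]
orientation: [-180.0, 0.0, 14.1]
wrist_force: [-0.2, 0.2, 0.8]
opening: 0.0931
grip_force: 0.0
```

Request:
send_rows:
  series:
    - [0, 0, 0, 0, 0, 0, 1]
    - [0, 0, 0, 0, 0, 0, 1]

```text
time: 9.0
ee_pos: [0.5415, -0.0169, 0.0884]
orientation: [-180.0, 0.0, 13.9]
wrist_force: [-0.0, 0.7, -0.0]
opening: 0.0929
grip_force: 0.0
```

```bash
python3 look.py w4
```

```text
9.0 [ 0.5415 -0.0169  0.0884] [-179.9798    0.0233   13.9036] 0.09285286598303645 [-0.0401  0.7468 -0.0368]
```

View pics/w4.png

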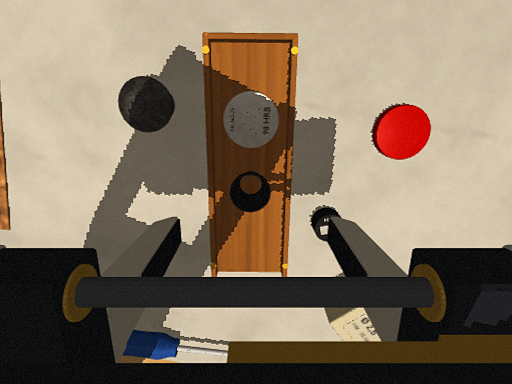

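The loupe's rim is at (250,191), the block at (251,120), and the specimen at (325,223) clear of the finger path.

```bash
python3 - <<'E'
from h import *
import pickle;o,c=pickle.load(open("pics/w4.pkl","rb"))
print("loupe",w(c,250,191,.037),"block",w(c,251,120,.015))
R=[w(c,*p,.019) for p in[(204,34),(298,34),(209,270),(288,270)]];print(R)
E
```

```text
loupe [ 0.54374949 -0.01294298  0.037     ] block [6.01088775e-01 3.92600080e-04 1.50000000e-02]
[array([0.65788198, 0.05313383, 0.019     ]), array([ 0.67600801, -0.02026588,  0.019     ]), array([0.44656467, 0.00653238, 0.019     ]), array([ 0.46583977, -0.07134632,  0.019     ])]
```

Request:
send_rows:
  series:
    - [0.006, -0.011, 0.07, 0, 0, 0, 1]
    - [0, 0, 0.09, 0, 0, 0, 1]
    - [0, 0, 0.09, 0, 0, 0, 1]
    - [0, 0, 0.026, 0, 0, 0, 1]
    - [0, 0, 0, 0, 0, 0, 1]
  grip_force: 12

```text
time: 9.47
ee_pos: [0.5398, -0.0101, 0.0039]
orientation: [-179.8, 0.3, 14.2]
wrist_force: [0.1, 0.0, -1.4]
opening: 0.0926
grip_force: 0.0
```

Request:
send_rows:
  series:
    - [0, 0, 0, 0, 0, 0, -1]
    - [0, 0, 0, 0, 0, 0, -1]
    - [0, 0, 0, 0, 0, 0, -1]
    - [0, 0, 0, 0, 0, 0, -1]
    - [0, 0, 0, 0, 0, 0, -1]

```text
time: 9.88
ee_pos: [0.5432, -0.012, 0.0072]
orientation: [179.9, -0.1, 14.1]
wrist_force: [0.4, 0.3, -0.2]
opening: 0.0641
grip_force: 0.0
```

Request:
send_rows:
  series:
    - [0, 0, 0, 0, 0, 0, -1]
    - [0, 0, 0, 0, 0, 0, -1]
    - [0, 0, 0, 0, 0, 0, -1]
    - [0, 0, 0, 0, 0, 0, -1]
    - [0, 0, 0, 0, 0, 0, -1]

```text
time: 10.3
ee_pos: [0.5425, -0.012, 0.0062]
orientation: [180.0, -0.0, 14.1]
wrist_force: [0.2, 0.5, 0.2]
opening: 0.0342
grip_force: 12.0
```

Request:
send_rows:
  series:
    - [0, 0, -0.04, 0, 0, 0, -1]
    - [0, 0, -0.08, 0, 0, 0, -1]
    - [0, 0, -0.08, 0, 0, 0, -1]
    - [0, 0, -0.08, 0, 0, 0, -1]
    - [0, 0, 0, 0, 0, 0, -1]

```text
time: 10.72
ee_pos: [0.5456, -0.0125, 0.0947]
orientation: [179.8, -0.4, 14.1]
wrist_force: [1.6, -0.9, -1.0]
opening: 0.034
grip_force: 12.0
```

Request:
send_rows:
  series:
    - [0.024, -0.1035, 0, 0, 0, 0, -1]
    - [0.024, -0.1035, 0, 0, 0, 0, -1]
    - [0.024, -0.1035, 0, 0, 0, 0, -1]
    - [0.024, -0.1035, 0, 0, 0, 0, -1]

```text
time: 11.05
ee_pos: [0.5394, 0.1166, 0.0893]
orientation: [-180.0, 0.1, 14.0]
wrist_force: [0.2, -0.8, -1.2]
opening: 0.0346
grip_force: 12.0
```

Request:
send_rows:
  series:
    - [0.024, -0.1035, 0, 0, 0, 0, -1]
    - [0.024, -0.1035, 0, 0, 0, 0, -1]
    - [0.024, -0.1035, 0, 0, 0, 0, -1]
    - [0.024, -0.1035, 0, 0, 0, 0, -1]

```text
time: 11.38
ee_pos: [0.537, 0.2445, 0.0891]
orientation: [180.0, 0.1, 14.1]
wrist_force: [1.4, 0.5, -0.0]
opening: 0.0346
grip_force: 12.0
```

Request:
send_rows:
  series:
    - [0.024, -0.1035, 0, 0, 0, 0, -1]
    - [0.024, -0.1035, 0, 0, 0, 0, -1]
    - [0.024, -0.1035, 0, 0, 0, 0, -1]
    - [0.024, -0.1035, 0, 0, 0, 0, -1]
    - [0, 0, 0, 0, 0, 0, -1]

```text
time: 11.8
ee_pos: [0.5342, 0.376, 0.0888]
orientation: [-179.9, 0.0, 14.3]
wrist_force: [0.4, 0.4, -0.7]
opening: 0.0346
grip_force: 12.0
```

Request:
send_rows:
  series:
    - [0, 0, 0.08, 0, 0, 0, -1]
    - [0, 0, 0.08, 0, 0, 0, -1]
    - [0, 0, 0.08, 0, 0, 0, -1]
    - [0, 0, 0.03, 0, 0, 0, -1]
    - [0, 0, 0.01, 0, 0, 0, -1]

```text
time: 12.22
ee_pos: [0.5339, 0.3689, 0.0036]
orientation: [179.9, 0.3, 14.1]
wrist_force: [-0.9, 0.3, -0.9]
opening: 0.0342
grip_force: 12.0
```

Request:
send_rows:
  series:
    - [0, 0, 0, 0, 0, 0, -1]
    - [0, 0, 0, 0, 0, 0, -1]

```text
time: 12.38
ee_pos: [0.5364, 0.3707, 0.007]
orientation: [-180.0, -0.1, 14.1]
wrist_force: [0.8, 0.3, 0.2]
opening: 0.0344
grip_force: 12.0
```

Request:
send_rows:
  series:
    - [0, 0, 0.007, 0, 0, 0, -1]
    - [0, 0, 0, 0, 0, 0, -1]
    - [0, 0, 0, 0, 0, 0, 1]
    - [0, 0, 0, 0, 0, 0, 1]
    - [0, 0, 0, 0, 0, 0, 1]

```text
time: 12.8
ee_pos: [0.5359, 0.3707, 0.0046]
orientation: [-180.0, -0.1, 14.1]
wrist_force: [-0.6, 1.1, -0.3]
opening: 0.0496
grip_force: 0.0
```

Request:
send_rows:
  series:
    - [0, 0, 0, 0, 0, 0, 0.7]
    - [0, 0, 0, 0, 0, 0, 0.7]
    - [0, 0, -0.08, 0, 0, 0, 0.7]
    - [0, 0, -0.1, 0, 0, 0, 0.3]
    - [0, 0, -0.1, 0, 0, 0, 0.3]

```text
time: 13.22
ee_pos: [0.5347, 0.3702, 0.088]
orientation: [180.0, 0.2, 14.1]
wrist_force: [1.2, 0.9, 0.4]
opening: 0.065
grip_force: 0.0
```

Request:
send_rows:
  series:
    - [0, 0, -0.1, 0, 0, 0, 0.3]
    - [0, 0, 0, 0, 0, 0, 0.3]
    - [0, 0, 0, 0, 0, 0, 0.3]

```text
time: 13.47
ee_pos: [0.537, 0.3713, 0.1206]
orientation: [-179.9, -0.3, 14.1]
wrist_force: [0.1, -0.1, 0.3]
opening: 0.0603
grip_force: 0.0
```

```bash
python3 look.py w5; python3 -c "
from h import *
o=r.get_obs();print(o['joint_positions'])
a=r.snapshot('top')[120:270,110:370];cv2.imwrite('pics/t2.png',cv2.resize(a,None,fx=3,fy=3,interpolation=cv2.INTER_CUBIC))"
```

```text
13.4667 [0.537  0.3713 0.1206] [-179.9456   -0.2876   14.0893] 0.06028679915609716 [ 0.0801 -0.0926  0.3242]
[2.48855064e+01 2.83246257e+01 7.92338348e+01 1.19869022e-03
 7.23708741e+01 1.00800745e+02]
```

View pics/w5.png

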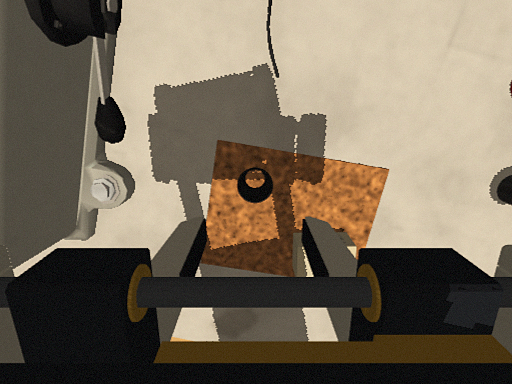

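The loupe stands upright on the mat at (255,184). Next I go over the block and turn the tool a quarter turn to yaw 103.

Request:
send_rows:
  series:
    - [-0.0095, 0.125, 0, 0, 0, 0, 0.4]
    - [-0.0095, 0.125, 0, 0, 0, 0, 0.4]
    - [-0.0095, 0.125, 0, 0, 0, 0, 0.4]
    - [-0.0095, 0.125, 0, 0, 0, 0, 0.4]
    - [-0.0095, 0.125, 0, 0, 0, 0, 0.4]

```text
time: 13.98
ee_pos: [0.5659, 0.1835, 0.1159]
orientation: [-180.0, 0.2, 14.1]
wrist_force: [0.8, -0.6, 0.1]
opening: 0.0652
grip_force: 0.0
```

Request:
send_rows:
  series:
    - [-0.0095, 0.125, 0, 0, 0, 0, 0.4]
    - [-0.0095, 0.125, 0, 0, 0, 0, 0.4]
    - [-0.0095, 0.125, 0, 0, 0, 0, 0.4]
    - [-0.0095, 0.125, 0, 0, 0, 0, 0.4]
    - [-0.0095, 0.125, 0, 0, 0, 0, 0.4]

```text
time: 14.4
ee_pos: [0.5978, -0.0017, 0.116]
orientation: [-179.9, 0.2, 14.1]
wrist_force: [0.7, 0.0, -0.2]
opening: 0.0652
grip_force: 0.0
```

Request:
send_rows:
  series:
    - [0, 0, 0, 0, 0, -0.99, 0.4]
    - [0, 0, 0, 0, 0, -0.99, 0.4]
    - [0, 0, 0, 0, 0, -0.99, 0.4]
    - [0, 0, 0, 0, 0, -0.99, 0.4]
    - [0, 0, 0, 0, 0, -0.99, 0.4]

```text
time: 14.82
ee_pos: [0.5977, -0.0002, 0.1158]
orientation: [-179.8, 0.1, 44.0]
wrist_force: [0.6, -0.6, 1.1]
opening: 0.0651
grip_force: 0.0
```

Request:
send_rows:
  series:
    - [0, 0, 0, 0, 0, -0.99, 0.4]
    - [0, 0, 0, 0, 0, -0.99, 0.4]
    - [0, 0, 0, 0, 0, -0.99, 0.4]
    - [0, 0, 0, 0, 0, -0.99, 0.4]
    - [0, 0, 0, 0, 0, -0.99, 0.4]

```text
time: 15.23
ee_pos: [0.5978, 0.0001, 0.1158]
orientation: [-179.8, 0.0, 73.8]
wrist_force: [-1.2, -0.2, 1.6]
opening: 0.0651
grip_force: 0.0
```

Request:
send_rows:
  series:
    - [0, 0, 0, 0, 0, -0.99, 0.4]
    - [0, 0, 0, 0, 0, -0.99, 0.4]
    - [0, 0, 0, 0, 0, -0.99, 0.4]
    - [0, 0, 0, 0, 0, -0.99, 0.4]
    - [0, 0, 0, 0, 0, -0.99, 0.4]

```text
time: 15.65
ee_pos: [0.5977, 0.0001, 0.1158]
orientation: [-179.8, -0.1, 103.5]
wrist_force: [0.7, -0.1, -0.6]
opening: 0.0652
grip_force: 0.0
```

Request:
send_rows:
  series:
    - [0, 0, 0, 0, 0, 0, 0.4]
    - [0, 0, 0, 0, 0, 0, 0.4]
    - [0, 0, 0, 0, 0, 0, 0.4]

```text
time: 15.9
ee_pos: [0.5985, -0.0, 0.117]
orientation: [-179.9, -0.0, 103.0]
wrist_force: [0.5, 1.6, 0.6]
opening: 0.0652
grip_force: 0.0
```

```bash
python3 look.py w6
```

```text
15.9 [ 0.5985 -0.      0.117 ] [-179.8956   -0.0465  103.01  ] 0.06523084971643257 [0.5254 1.563  0.6256]
```

View pics/w6.png

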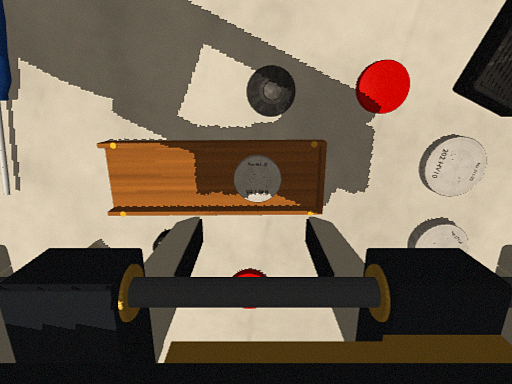

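```bash
python3 - <<'E'
from h import *
import pickle;o,c=pickle.load(open("pics/w6.pkl","rb"))
print("block",w(c,257.5,178,.015),o["ee_pos"])
print([w(c,*p,.019) for p in [(108,213),(322,213)]])
E
```

```text
block [0.60099876 0.00277106 0.015     ] [ 5.98527390e-01 -3.45336369e-05  1.16958680e-01]
[array([ 0.45468433, -0.06945342,  0.019     ]), array([ 0.67612251, -0.01814303,  0.019     ])]
```

The block is at (257,178) and the anvil at (271,90), clear of the fingers. Going down.

Request:
send_rows:
  series:
    - [0.002, 0.008, 0.08, 0, 0, 0, 0.4]
    - [0, 0, 0.1, 0, 0, 0, 0.4]
    - [0, 0, 0.1, 0, 0, 0, 0.4]
    - [0, 0, 0.08, 0, 0, 0, 0.4]
    - [0, 0, 0.045, 0, 0, 0, 0.4]
  grip_force: 20

```text
time: 16.37
ee_pos: [0.5991, 0.0014, -0.0068]
orientation: [-179.8, -0.1, 103.1]
wrist_force: [-0.2, -0.4, -0.3]
opening: 0.0651
grip_force: 0.0
```

Request:
send_rows:
  series:
    - [0, 0, 0, 0, 0, 0, 0.4]
    - [0, 0, 0, 0, 0, 0, 0.4]
    - [0, 0, 0.007, 0, 0, 0, 0.4]
    - [0, 0, 0, 0, 0, 0, 0.4]

```text
time: 16.7
ee_pos: [0.6024, 0.0008, -0.0043]
orientation: [179.9, 0.1, 103.2]
wrist_force: [-0.2, -0.4, -0.3]
opening: 0.0652
grip_force: 0.0
```

Request:
send_rows:
  series:
    - [0, 0, 0.006, 0, 0, 0, 0.4]
    - [0, 0, 0, 0, 0, 0, 0.4]
    - [0, 0, 0, 0, 0, 0, 0.4]

```text
time: 16.95
ee_pos: [0.6017, 0.001, -0.0067]
orientation: [179.9, 0.0, 103.2]
wrist_force: [-0.4, 0.4, -0.0]
opening: 0.0649
grip_force: 0.0
```

Request:
send_rows:
  series:
    - [0, 0, 0.007, 0, 0, 0, 0.4]
    - [0, 0, 0, 0, 0, 0, 0.4]
    - [0, 0, 0, 0, 0, 0, 0.4]

```text
time: 17.2
ee_pos: [0.6012, 0.001, -0.0095]
orientation: [-180.0, -0.0, 103.2]
wrist_force: [-0.7, -0.3, 0.3]
opening: 0.065
grip_force: 0.0
```

Request:
send_rows:
  series:
    - [0, 0, 0.005, 0, 0, 0, 0.4]
    - [0, 0, 0, 0, 0, 0, 0.4]
    - [0, 0, 0, 0, 0, 0, 0.4]

```text
time: 17.45
ee_pos: [0.6013, 0.001, -0.0111]
orientation: [-180.0, -0.0, 103.2]
wrist_force: [0.4, -0.0, -0.0]
opening: 0.0654
grip_force: 0.0
```

Request:
send_rows:
  series:
    - [0, 0, 0, 0, 0, 0, -1]
    - [0, 0, 0, 0, 0, 0, -1]
    - [0, 0, 0, 0, 0, 0, -1]
    - [0, 0, 0, 0, 0, 0, -1]
    - [0, 0, 0, 0, 0, 0, -1]

```text
time: 17.87
ee_pos: [0.6014, 0.001, -0.0109]
orientation: [180.0, 0.0, 103.2]
wrist_force: [0.6, 0.6, -0.1]
opening: 0.049
grip_force: 20.0
```

Gripped at 49 mm. I'll lift it and, meanwhile, fit the table's circle in the earlier pictures.

Request:
send_rows:
  series:
    - [0, 0, -0.04, 0, 0, 0, -1]
    - [0, 0, -0.08, 0, 0, 0, -1]
    - [0, 0, -0.1, 0, 0, 0, -1]
    - [0, 0, -0.1, 0, 0, 0, -1]
    - [0, 0, -0.02, 0, 0, 0, -1]

```text
time: 18.28
ee_pos: [0.6045, 0.0005, 0.0971]
orientation: [179.5, 0.2, 103.2]
wrist_force: [0.2, -0.3, -0.9]
opening: 0.0492
grip_force: 20.0
```

```bash
python3 - <<'E'
from h import *
import pickle
im=cv2.imread("pics/top0.png");c=r.get_calibration("top")
o,cw=pickle.load(open("pics/w1.pkl","rb"))
for nm,I,C,box in(("top0",im,c,(325,195,372,240)),("w1",cv2.imread("pics/w1.png"),cw,(400,170,505,260))):
  x0,y0,x1,y1=box;g=cv2.resize(I[y0:y1,x0:x1],None,fx=6,fy=6,interpolation=cv2.INTER_CUBIC)
  cv2.imwrite(f"pics/tb_{nm}.png",g)
  b=cv2.cvtColor(g,cv2.COLOR_BGR2HSV)
  s=px(C,(.48,-.308,.03)),px(C,(.522,-.308,.03));print(nm,s)
a=cv2.imread("pics/tb_top0.png");b=cv2.imread("pics/tb_w1.png")
h=max(a.shape[0],b.shape[0]);P=np.zeros((h,a.shape[1]+b.shape[1],3),np.uint8);P[:a.shape[0],:a.shape[1]]=a;P[:b.shape[0],a.shape[1]:]=b
print(P.shape);P=cv2.resize(P,None,fx=.8,fy=.8);cv2.imwrite("pics/tb.png",P)
E
```

```text
top0 ((np.float64(348.0664756254117), np.float64(217.31683224078498)), (np.float64(347.59614801925466), np.float64(204.2570539507668)))
w1 ((np.float64(458.25436148277413), np.float64(220.91637031081058)), (np.float64(472.61544599441834), np.float64(191.78217693781846)))
(540, 912, 3)
```

View pics/tb.png

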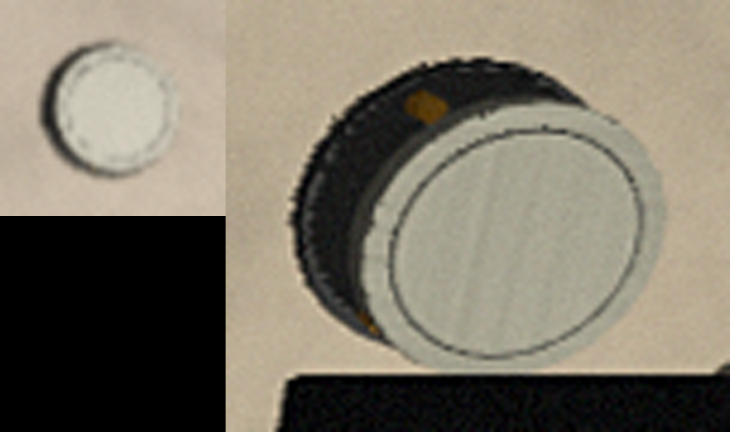

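The ring's centre comes to about (460,220) in w1 and (348.6,217.3) in top0, giving a table centre near (0.481,-0.310). I carry the block there.

Request:
send_rows:
  series:
    - [-0.0835, -0.057, 0, 0, 0, 0, -1]
    - [-0.0835, -0.057, 0, 0, 0, 0, -1]
    - [-0.0835, -0.057, 0, 0, 0, 0, -1]
    - [-0.0835, -0.057, 0, 0, 0, 0, -1]

```text
time: 18.62
ee_pos: [0.5567, -0.1128, 0.091]
orientation: [-180.0, -0.0, 103.2]
wrist_force: [-0.1, 0.2, -1.3]
opening: 0.0492
grip_force: 20.0
```

Request:
send_rows:
  series:
    - [-0.0835, -0.057, 0, 0, 0, 0, -1]
    - [-0.0835, -0.057, 0, 0, 0, 0, -1]
    - [-0.0835, -0.057, 0, 0, 0, 0, -1]
    - [-0.0835, -0.057, 0, 0, 0, 0, -1]

```text
time: 18.95
ee_pos: [0.5128, -0.2263, 0.0909]
orientation: [-180.0, -0.0, 103.2]
wrist_force: [0.9, -0.1, -2.6]
opening: 0.0492
grip_force: 20.0
```

Request:
send_rows:
  series:
    - [-0.0835, -0.057, 0, 0, 0, 0, -1]
    - [-0.0835, -0.057, 0, 0, 0, 0, -1]
    - [-0.0835, -0.057, 0, 0, 0, 0, -1]
    - [0, 0, 0, 0, 0, 0, -1]
    - [0, 0, 0, 0, 0, 0, -1]

```text
time: 19.37
ee_pos: [0.4801, -0.3115, 0.0907]
orientation: [-180.0, -0.0, 103.0]
wrist_force: [-0.4, -0.1, -1.7]
opening: 0.0489
grip_force: 20.0
```

Request:
send_rows:
  series:
    - [0, 0, 0, 0, 0, 0, -1]
    - [0, 0, 0.05, 0, 0, 0, -1]
    - [0, 0, 0.08, 0, 0, 0, -1]
    - [0, 0, 0, 0, 0, 0, -1]
    - [0, 0, 0, 0, 0, 0, -1]

```text
time: 19.78
ee_pos: [0.4805, -0.3079, 0.0511]
orientation: [-179.9, -0.2, 103.3]
wrist_force: [-0.2, 0.4, -1.5]
opening: 0.0494
grip_force: 20.0
```

```bash
python3 look.py w7
```

```text
19.7833 [ 0.4805 -0.3079  0.0511] [-179.8888   -0.1951  103.2757] 0.04940556962909628 [-0.2262  0.4119 -1.5349]
```

View pics/w7.png

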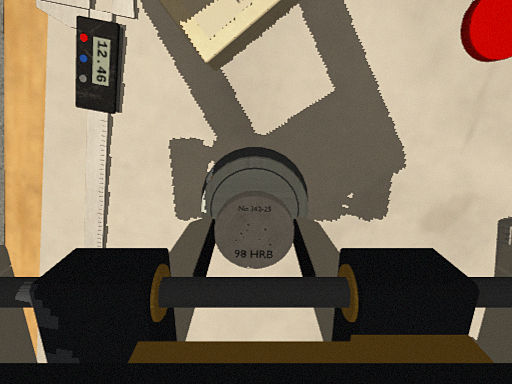

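```bash
python3 - <<'E'
from h import *
import pickle;o,c=pickle.load(open("pics/w7.pkl","rb"))
d=np.array([-.228,.974,0]);n=np.array([.974,.228,0])
for m in((.4805,-.310,.03),):
  m=np.array(m);print("far edge",px(c,m+.042*d),"ring far",px(c,m+.0345*d),"sides",px(c,m+.042*n),px(c,m-.042*n))
b=cv2.resize(cv2.imread("pics/w7.png")[140:240,190:320],None,fx=6,fy=6,interpolation=cv2.INTER_CUBIC);cv2.imwrite("pics/c7.png",b)
E
```

```text
far edge (np.float64(254.0589300185269), np.float64(155.85762748114854)) ring far (np.float64(254.04294217737876), np.float64(165.9247635717681)) sides (np.float64(308.50181128470877), np.float64(209.9337929256803)) (np.float64(199.4927445691246), np.float64(209.68752305985603))
```

View pics/c7.png

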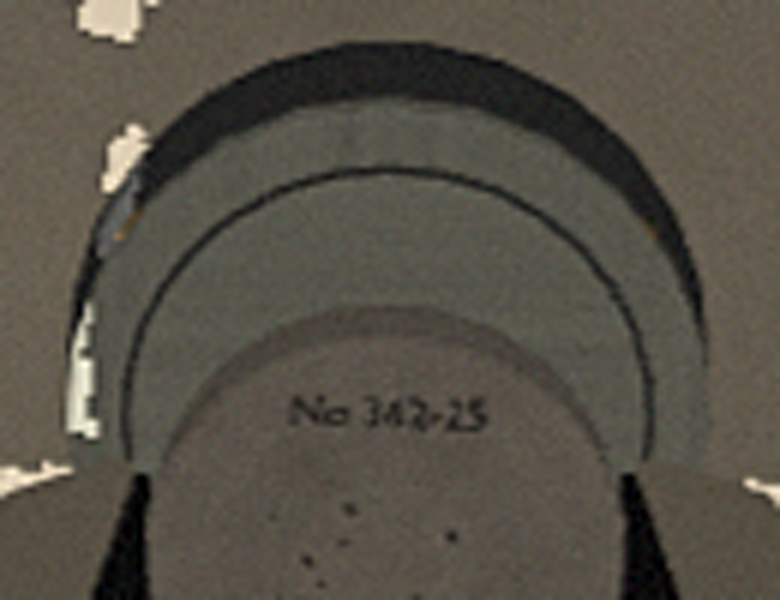

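The ring's far edge is at about (255,168), so the table centre is near (0.481,-0.312): a nudge of 2 mm, then down.

Request:
send_rows:
  series:
    - [-0.006, 0, 0.05, 0, 0, 0, -1]
    - [0, 0, 0.04, 0, 0, 0, -1]
    - [0, 0, 0.02, 0, 0, 0, -1]
    - [0, 0, 0, 0, 0, 0, -1]
    - [0, 0, 0, 0, 0, 0, -1]

```text
time: 20.25
ee_pos: [0.4819, -0.3119, 0.0198]
orientation: [180.0, 0.0, 103.2]
wrist_force: [-0.2, 0.4, -0.9]
opening: 0.0496
grip_force: 20.0
```

Request:
send_rows:
  series:
    - [0, 0, 0, 0, 0, 0, -1]
    - [0, 0, 0, 0, 0, 0, -1]

```text
time: 20.42
ee_pos: [0.4821, -0.3124, 0.0201]
orientation: [179.9, 0.1, 103.2]
wrist_force: [-0.3, -0.1, -1.9]
opening: 0.0494
grip_force: 20.0
```

Request:
send_rows:
  series:
    - [0, 0, 0.014, 0, 0, 0, -1]
    - [0, 0, 0, 0, 0, 0, -1]
    - [0, 0, 0, 0, 0, 0, -1]

```text
time: 20.67
ee_pos: [0.4813, -0.3118, 0.0147]
orientation: [-180.0, -0.0, 103.2]
wrist_force: [-1.0, -0.1, -1.3]
opening: 0.0491
grip_force: 20.0
```

Request:
send_rows:
  series:
    - [0, 0, 0.003, 0, 0, 0, -1]
    - [0, 0, 0, 0, 0, 0, -1]
    - [0, 0, 0, 0, 0, 0, -1]

```text
time: 20.92
ee_pos: [0.4815, -0.312, 0.0141]
orientation: [180.0, 0.0, 103.2]
wrist_force: [-1.3, -0.3, -0.2]
opening: 0.0492
grip_force: 20.0
```

Request:
send_rows:
  series:
    - [0, 0, 0, 0, 0, 0, 0.5]
    - [0, 0, 0, 0, 0, 0, 0.5]
    - [0, 0, 0, 0, 0, 0, 0.5]
    - [0, 0, 0, 0, 0, 0, 0.5]
    - [0, 0, 0, 0, 0, 0, 0.5]

```text
time: 21.33
ee_pos: [0.4815, -0.312, 0.014]
orientation: [180.0, 0.0, 103.2]
wrist_force: [-0.5, 0.2, 0.3]
opening: 0.0693
grip_force: 0.0
```

Request:
send_rows:
  series:
    - [0, 0, -0.08, 0, 0, 0, 0.5]
    - [0, 0, -0.1, 0, 0, 0, 0.5]
    - [0, 0, -0.1, 0, 0, 0, 0.5]
    - [0, 0, -0.02, 0, 0, 0, 0.5]
    - [0, 0, 0, 0, 0, 0, 0.5]

```text
time: 21.75
ee_pos: [0.483, -0.3133, 0.1067]
orientation: [179.8, 0.3, 103.2]
wrist_force: [-0.2, 0.5, -0.2]
opening: 0.0696
grip_force: 0.0
```

Request:
send_rows:
  series:
    - [0, 0, 0, 0, 0, 0, 0.5]
    - [0, 0, 0, 0, 0, 0, 0.5]

```text
time: 21.92
ee_pos: [0.4806, -0.3111, 0.1024]
orientation: [-179.9, -0.1, 103.2]
wrist_force: [0.7, -0.1, -0.1]
opening: 0.0695
grip_force: 0.0
```

```bash
python3 look.py w8; python3 -c "
import cv2
a=cv2.imread('pics/w8.png')[130:260,170:340];cv2.imwrite('pics/c8.png',cv2.resize(a,None,fx=4,fy=4,interpolation=cv2.INTER_CUBIC))"
```

```text
21.9167 [ 0.4806 -0.3111  0.1024] [-179.9158   -0.1294  103.1806] 0.06952886906102809 [ 0.6888 -0.1406 -0.1038]
```

View pics/c8.png

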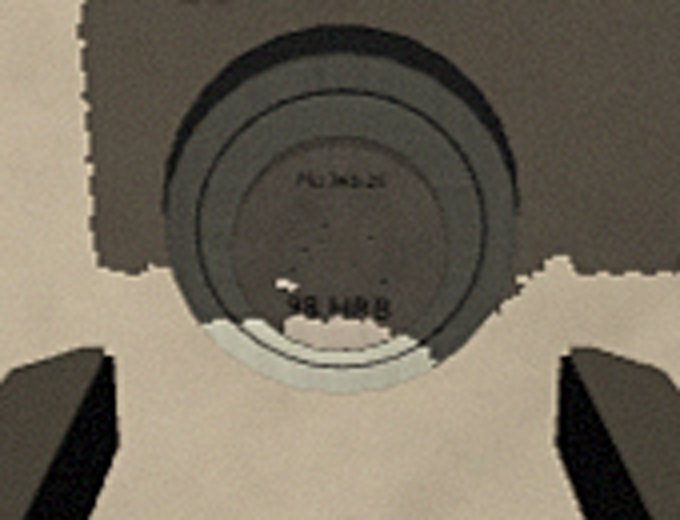

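The block lies centred inside the ring. Next the box: it is on the mat at about (0.469,0.2755), and the tool is already turned to grip its 44 mm width.

Request:
send_rows:
  series:
    - [0.12, 0.0255, 0, 0, 0, 0, 0.5]
    - [0.12, 0.0255, 0, 0, 0, 0, 0.5]
    - [0.12, 0.0255, 0, 0, 0, 0, 0.5]
    - [0.12, 0.0255, 0, 0, 0, 0, 0.5]
  grip_force: 15

```text
time: 22.3
ee_pos: [0.4771, -0.1629, 0.1022]
orientation: [-179.9, -0.1, 103.1]
wrist_force: [0.4, 0.4, -0.2]
opening: 0.0698
grip_force: 0.0
```

Request:
send_rows:
  series:
    - [0.12, 0.0255, 0, 0, 0, 0, 0.5]
    - [0.12, 0.0255, 0, 0, 0, 0, 0.5]
    - [0.12, 0.0255, 0, 0, 0, 0, 0.5]
    - [0.12, 0.0255, 0, 0, 0, 0, 0.5]

```text
time: 22.63
ee_pos: [0.474, -0.0157, 0.1026]
orientation: [-179.9, -0.1, 103.2]
wrist_force: [0.6, -0.1, -0.2]
opening: 0.0696
grip_force: 0.0
```

Request:
send_rows:
  series:
    - [0.12, 0.0255, 0, 0, 0, 0, 0.5]
    - [0.12, 0.0255, 0, 0, 0, 0, 0.5]
    - [0.12, 0.0255, 0, 0, 0, 0, 0.5]
    - [0.12, 0.0255, 0, 0, 0, 0, 0.5]

```text
time: 22.97
ee_pos: [0.4709, 0.1314, 0.1026]
orientation: [-179.9, -0.0, 103.2]
wrist_force: [0.4, 0.3, 0.5]
opening: 0.0697
grip_force: 0.0
```

Request:
send_rows:
  series:
    - [0.12, 0.0255, 0, 0, 0, 0, 0.5]
    - [0.12, 0.0255, 0, 0, 0, 0, 0.5]
    - [0.12, 0.0255, 0, 0, 0, 0, 0.5]
    - [0.12, 0.0255, 0, 0, 0, 0, 0.5]
    - [0, 0, 0, 0, 0, 0, 0.5]

```text
time: 23.38
ee_pos: [0.4678, 0.2823, 0.1025]
orientation: [-179.9, -0.1, 103.4]
wrist_force: [-0.1, 0.2, 0.3]
opening: 0.0694
grip_force: 0.0
```

Request:
send_rows:
  series:
    - [0, 0, 0, 0, 0, 0, 0.5]
    - [0, 0, 0, 0, 0, 0, 0.5]
    - [0, 0, 0, 0, 0, 0, 0.5]

```text
time: 23.63
ee_pos: [0.4689, 0.2754, 0.1031]
orientation: [-179.9, 0.0, 103.1]
wrist_force: [-0.2, -0.3, 0.3]
opening: 0.0696
grip_force: 0.0
```

```bash
python3 look.py w9; python3 - <<'E'
from h import *
import pickle;o,c=pickle.load(open("pics/w9.pkl","rb"))
im=cv2.imread("pics/w9.png");g=cv2.cvtColor(im,cv2.COLOR_BGR2HSV)
print(px(c,(.469,.2755,.039)))
# coarse map of saturation around the expected box
u,v=map(int,px(c,(.469,.2755,.039)))
for y in range(v-48,v+40,6):print(y,' '.join('%3d/%3d'%tuple(g[y,x,1:]) for x in range(u-64,u+66,8)))
E
```

```text
23.6333 [0.4689 0.2754 0.1031] [-179.8938    0.0344  103.1219] 0.06958391274189744 [-0.2172 -0.277   0.3112]
(np.float64(254.72106946659213), np.float64(190.58707973341393))
142  52/142  52/ 99  56/101  56/100 183/ 81 163/ 86 163/ 94 168/ 91 195/ 97 163/103 160/ 75 167/ 75 167/ 98 169/ 89 165/111 170/ 84 178/ 90
148  54/236  50/ 96  48/ 96  50/102 174/ 76 175/ 92 168/ 94 167/ 90 162/ 74 192/ 73 159/ 82 170/ 81 155/ 79 179/ 77 174/ 95 171/ 97 168/ 94
154  43/100  45/ 97  63/106  49/104 154/ 78 183/ 74  97/ 97  75/ 98  74/ 96  98/ 99  72/ 96 133/ 86 177/ 72 165/ 85 190/ 63 142/ 77 161/ 92
160  48/101  39/ 99  55/ 98  51/104 169/ 77 120/ 89  92/116  93/113  86/116  93/115  93/110  85/105 177/ 75 160/ 99 171/ 70 169/101 175/ 93
166  53/105  52/103  62/ 99  44/104 182/ 80 182/ 77  87/112  79/106  71/112  72/113  72/106  91/115 189/ 85 151/ 64 181/ 93 159/ 77 166/ 86
172  54/108  55/107  64/104  55/ 92 196/ 52 183/103  91/112  82/109  72/114  74/110  65/113  83/114 161/ 90 165/ 74 166/ 92 171/ 88 171/ 64
178  61/104  55/107  60/106  91/ 87 163/100 198/ 90  91/112  74/104  73/108  74/111  6
[... 473 characters left out ...]

202  63/102  56/ 96  52/ 99 179/ 74 160/ 78 172/ 89  76/114  65/ 51  78/ 85  71/111  74/111  86/116 190/ 86 175/ 93 179/ 54 174/ 85 166/ 86
208  47/103  51/100  56/119 167/ 96 172/108 174/ 97  86/116  57/ 89  73/ 56  71/107  71/111  76/114 169/220 169/171 174/185 172/190 167/171
214  47/219  47/212  46/215 168/215 161/117 161/182  81/116  85/114  90/111  96/111  74/114  87/111 170/204 172/181 175/187 165/162 161/196
220  62/ 91  49/130  46/215 173/162 163/203 169/149  67/110  74/113  96/106  91/115 102/118 131/148 171/212 170/189 169/149 160/ 70  49/ 94
226  42/ 84  64/ 20  43/222  43/225  48/224  41/224  52/214 154/215 174/207 169/202 175/168 169/130 170/207 171/176 169/196  55/ 14  55/ 93
```

Box is where expected (columns ~232–279, rows ~157–222, centred under the TCP). I go down, grip, and lift.

Request:
send_rows:
  series:
    - [0, 0, 0.08, 0, 0, 0, 0.5]
    - [0, 0, 0.1, 0, 0, 0, 0.5]
    - [0, 0, 0.1, 0, 0, 0, 0.5]
    - [0, 0, 0.04, 0, 0, 0, 0.5]
    - [0, 0, 0, 0, 0, 0, 0.5]

```text
time: 24.1
ee_pos: [0.4669, 0.2743, 0.0048]
orientation: [-179.6, 0.0, 103.0]
wrist_force: [0.3, -0.0, 0.4]
opening: 0.0699
grip_force: 0.0
```

Request:
send_rows:
  series:
    - [0, 0, 0, 0, 0, 0, 0.5]
    - [0, 0, 0, 0, 0, 0, 0.5]
    - [0, 0, 0, 0, 0, 0, -1]
    - [0, 0, 0, 0, 0, 0, -1]
    - [0, 0, 0, 0, 0, 0, -1]

```text
time: 24.52
ee_pos: [0.4701, 0.277, 0.0091]
orientation: [179.9, -0.0, 103.2]
wrist_force: [-0.2, 0.0, -0.9]
opening: 0.0538
grip_force: 0.0
```

Request:
send_rows:
  series:
    - [0, 0, 0, 0, 0, 0, -1]
    - [0, 0, 0, 0, 0, 0, -1]
    - [0, 0, 0, 0, 0, 0, -1]
    - [0, 0, 0, 0, 0, 0, -1]
    - [0, 0, 0, 0, 0, 0, -1]

```text
time: 24.93
ee_pos: [0.4696, 0.277, 0.0085]
orientation: [179.9, -0.0, 103.2]
wrist_force: [-1.0, -0.4, 5.8]
opening: 0.0439
grip_force: 14.9
```

Gripped at 43.9 mm. Lifting, then turning back by 90°.

Request:
send_rows:
  series:
    - [0, 0, -0.04, 0, 0, 0, -1]
    - [0, 0, -0.08, 0, 0, 0, -1]
    - [0, 0, -0.08, 0, 0, 0, -1]
    - [0, 0, -0.08, 0, 0, 0, -1]
    - [0, 0, 0, 0, 0, 0, -1]

```text
time: 25.35
ee_pos: [0.472, 0.2779, 0.0962]
orientation: [179.6, -0.0, 103.2]
wrist_force: [0.9, 0.0, -1.2]
opening: 0.0439
grip_force: 14.9
```

Request:
send_rows:
  series:
    - [0, 0, 0, 0, 0, 1, -1]
    - [0, 0, 0, 0, 0, 1, -1]
    - [0, 0, 0, 0, 0, 1, -1]
    - [0, 0, 0, 0, 0, 1, -1]
    - [0, 0, 0, 0, 0, 1, -1]

```text
time: 25.77
ee_pos: [0.4685, 0.2766, 0.0907]
orientation: [-179.9, 0.1, 72.9]
wrist_force: [-0.2, -0.3, -1.6]
opening: 0.0439
grip_force: 14.9
```

Request:
send_rows:
  series:
    - [0, 0, 0, 0, 0, 1, -1]
    - [0, 0, 0, 0, 0, 1, -1]
    - [0, 0, 0, 0, 0, 1, -1]
    - [0, 0, 0, 0, 0, 1, -1]
    - [0, 0, 0, 0, 0, 1, -1]

```text
time: 26.18
ee_pos: [0.4684, 0.2766, 0.0906]
orientation: [-179.9, 0.1, 42.9]
wrist_force: [-0.4, 0.1, -0.8]
opening: 0.0438
grip_force: 14.9
```

Request:
send_rows:
  series:
    - [0, 0, 0, 0, 0, 1, -1]
    - [0, 0, 0, 0, 0, 1, -1]
    - [0, 0, 0, 0, 0, 1, -1]
    - [0, 0, 0, 0, 0, 1, -1]
    - [0, 0, 0, 0, 0, 1, -1]

```text
time: 26.6
ee_pos: [0.4684, 0.2766, 0.0906]
orientation: [180.0, 0.1, 12.9]
wrist_force: [0.0, 0.2, -1.0]
opening: 0.0436
grip_force: 14.9
```

Request:
send_rows:
  series:
    - [0, 0, 0, 0, 0, 0, -1]
    - [0, 0, 0, 0, 0, 0, -1]
    - [0, 0, 0, 0, 0, 0, -1]

```text
time: 26.85
ee_pos: [0.4689, 0.2767, 0.0913]
orientation: [180.0, 0.1, 13.4]
wrist_force: [0.2, 0.0, -0.9]
opening: 0.0437
grip_force: 14.9
```

Request:
send_rows:
  series:
    - [-0.018, 0.1, 0, 0, 0, 0, -1]
    - [-0.018, 0.1, 0, 0, 0, 0, -1]
    - [-0.018, 0.1, 0, 0, 0, 0, -1]
    - [-0.018, 0.1, 0, 0, 0, 0, -1]
    - [-0.018, 0.1, 0, 0, 0, 0, -1]

```text
time: 27.27
ee_pos: [0.477, 0.1234, 0.0918]
orientation: [180.0, -0.0, 13.4]
wrist_force: [0.4, 0.1, -1.2]
opening: 0.0439
grip_force: 14.9
```

Request:
send_rows:
  series:
    - [-0.018, 0.1, 0, 0, 0, 0, -1]
    - [-0.018, 0.1, 0, 0, 0, 0, -1]
    - [-0.018, 0.1, 0, 0, 0, 0, -1]
    - [-0.018, 0.1, 0, 0, 0, 0, -1]
    - [-0.018, 0.1, 0, 0, 0, 0, -1]

```text
time: 27.68
ee_pos: [0.4849, -0.029, 0.0919]
orientation: [180.0, -0.0, 13.3]
wrist_force: [0.8, 1.3, -0.8]
opening: 0.0438
grip_force: 14.9
```

Request:
send_rows:
  series:
    - [0, 0, 0, 0, 0, 0, -1]
    - [0, 0, 0, 0, 0, 0, -1]
    - [0, 0, 0.08, 0, 0, 0, -1]
    - [0, 0, 0.08, 0, 0, 0, -1]
    - [0, 0, 0.04, 0, 0, 0, -1]

```text
time: 28.1
ee_pos: [0.4835, -0.026, 0.0299]
orientation: [-179.9, 0.1, 13.3]
wrist_force: [-1.3, -0.6, -1.5]
opening: 0.0438
grip_force: 14.9
```

Request:
send_rows:
  series:
    - [0, 0, 0, 0, 0, 0, -1]
    - [0, 0, 0, 0, 0, 0, -1]
    - [0, 0, 0, 0, 0, 0, -1]
    - [0, 0, 0, 0, 0, 0, -1]

```text
time: 28.43
ee_pos: [0.4861, -0.0273, 0.0331]
orientation: [179.9, -0.1, 13.2]
wrist_force: [0.3, 0.5, -0.6]
opening: 0.0443
grip_force: 14.9
```

Request:
send_rows:
  series:
    - [-0.005, 0.004, 0.03, 0, 0, 0, -1]
    - [0, 0, 0.03, 0, 0, 0, -1]
    - [0, 0, 0.01, 0, 0, 0, -1]
    - [0, 0, 0, 0, 0, 0, -1]
    - [0, 0, 0, 0, 0, 0, -1]

```text
time: 28.85
ee_pos: [0.4836, -0.0291, 0.0105]
orientation: [-180.0, 0.0, 13.2]
wrist_force: [0.1, -0.4, -1.2]
opening: 0.044
grip_force: 14.9
```

Request:
send_rows:
  series:
    - [0, 0, 0, 0, 0, 0, -1]
    - [0, 0, 0.003, 0, 0, 0, -1]
    - [0, 0, 0, 0, 0, 0, -1]
    - [0, 0, 0, 0, 0, 0, -1]

```text
time: 29.18
ee_pos: [0.4839, -0.0291, 0.01]
orientation: [180.0, -0.0, 13.2]
wrist_force: [-0.5, 0.0, -1.3]
opening: 0.044
grip_force: 14.9
```

Request:
send_rows:
  series:
    - [0, 0, 0.002, 0, 0, 0, -1]
    - [0, 0, 0, 0, 0, 0, 0.4]
    - [0, 0, 0, 0, 0, 0, 0.4]
    - [0, 0, 0, 0, 0, 0, 0.4]
    - [0, 0, 0, 0, 0, 0, 0.4]

```text
time: 29.6
ee_pos: [0.484, -0.0291, 0.0094]
orientation: [180.0, -0.0, 13.2]
wrist_force: [0.2, -0.4, -0.4]
opening: 0.0634
grip_force: 0.0
```

Request:
send_rows:
  series:
    - [0, 0, 0, 0, 0, 0, 0.4]
    - [0, 0, -0.08, 0, 0, 0, 0.4]
    - [0, 0, -0.1, 0, 0, 0, 0.4]
    - [0, 0, -0.1, 0, 0, 0, 0.4]
    - [0, 0, 0, 0, 0, 0, 0.4]

```text
time: 30.02
ee_pos: [0.4877, -0.0301, 0.0987]
orientation: [179.7, -0.5, 13.2]
wrist_force: [1.0, -0.9, -0.3]
opening: 0.065
grip_force: 0.0
```

Request:
send_rows:
  series:
    - [0.043, -0.1145, 0, 0, 0, 0, 0.4]
    - [0.043, -0.1145, 0, 0, 0, 0, 0.4]
    - [0.043, -0.1145, 0, 0, 0, 0, 0.4]
    - [0.043, -0.1145, 0, 0, 0, 0, 0.4]

```text
time: 30.35
ee_pos: [0.5027, 0.1177, 0.0931]
orientation: [-180.0, 0.0, 13.1]
wrist_force: [-0.5, -0.1, 0.7]
opening: 0.065
grip_force: 0.0
```

Request:
send_rows:
  series:
    - [0.043, -0.1145, 0, 0, 0, 0, 0.4]
    - [0.043, -0.1145, 0, 0, 0, 0, 0.4]
    - [0.043, -0.1145, 0, 0, 0, 0, 0.4]
    - [0.043, -0.1145, 0, 0, 0, 0, 0.4]

```text
time: 30.68
ee_pos: [0.5214, 0.2638, 0.0928]
orientation: [180.0, 0.0, 13.2]
wrist_force: [-0.3, -1.2, 0.2]
opening: 0.065
grip_force: 0.0
```

Request:
send_rows:
  series:
    - [0.043, -0.1145, 0, 0, 0, 0, 0.4]
    - [0.043, -0.1145, 0, 0, 0, 0, 0.4]
    - [0.043, -0.1145, 0, 0, 0, 0, 0.4]
    - [0, 0, 0, 0, 0, 0, 0.4]
    - [0, 0, 0, 0, 0, 0, 0.4]

```text
time: 31.1
ee_pos: [0.5351, 0.3728, 0.0921]
orientation: [180.0, 0.1, 13.4]
wrist_force: [0.0, -0.2, 0.6]
opening: 0.0651
grip_force: 0.0
```

```bash
python3 look.py w10; python3 - <<'E'
from h import *
import pickle;o,c=pickle.load(open("pics/w10.pkl","rb"))
g=cv2.cvtColor(cv2.imread("pics/w10.png"),cv2.COLOR_BGR2HSV)
u,v=map(int,px(c,(.536,.371,.035)));print(u,v)
m=((g[...,2]<40)).astype(np.uint8);s=m[v-40:v+40,u-45:u+45]
n,l,st,ce=cv2.connectedComponentsWithStats(s)
for i in range(1,n):
  if st[i,4]>60: print(st[i],ce[i]+[u-45,v-40], w(c,u-45+st[i,0]+st[i,2]/2,v-40+st[i,1]+st[i,2]/2,.035))
# box in the rack, from the top camera
t=r.snapshot("top");cv2.imwrite("pics/t3.png",t);ct=r.get_calibration("top")
h=cv2.cvtColor(t,cv2.COLOR_BGR2HSV)[195:245,240:290];k=((h[...,1]<90)&(h[...,2]>70)).astype(np.uint8)
for row in k: print(''.join('.#'[x] for x in row))
E
```

```text
31.1 [0.5351 0.3728 0.0921] [179.9843   0.0689  13.3711] 0.06512184055700655 [ 0.0411 -0.1605  0.5508]
256 191
[ 27  21  39  39 853] [256.996483   193.82180539] [0.53670499 0.36984173 0.035     ]
###........................#######################
###.........................######################
###.........................######################
###.........................######################
###.........................######################
####.........................#####################
####.........................#####################
####.........................#####################
#####........................############....#####
#####.........................#########..####.####
#####.........................########...#####.###
#####.........................########..######.###
######.................###....########.#######.###
######.............#######.....########.#####.####
######..........###########....############..#####
######.......##############....##########...######
#######......##############....###################
#######......###############....#####
[... 945 characters left out ...]
.....################################
############..####################################
##################################################
##################################################
##################################################
##################################################
##################################################
##################################################
##################################################
##################################################
##################################################
##################################################
##################################################
##################################################
```

The box stands lengthwise in the front place. Now the loupe.

Request:
send_rows:
  series:
    - [0.003, 0.006, 0.07, 0, 0, 0, 0.4]
    - [0, 0, 0.09, 0, 0, 0, 0.4]
    - [0, 0, 0.09, 0, 0, 0, 0.4]
    - [0, 0, 0.04, 0, 0, 0, 0.4]
    - [0, 0, 0, 0, 0, 0, 0.4]
  grip_force: 12

```text
time: 31.62
ee_pos: [0.5348, 0.3669, 0.0031]
orientation: [179.9, 0.4, 13.1]
wrist_force: [0.1, 0.4, 0.0]
opening: 0.0648
grip_force: 0.0
```

Request:
send_rows:
  series:
    - [0, 0, 0, 0, 0, 0, 0.4]
    - [0, 0, 0, 0, 0, 0, 0.4]
    - [0, 0, 0, 0, 0, 0, -1]
    - [0, 0, 0, 0, 0, 0, -1]
    - [0, 0, 0, 0, 0, 0, -1]

```text
time: 32.03
ee_pos: [0.5379, 0.37, 0.0078]
orientation: [-180.0, -0.1, 13.2]
wrist_force: [-0.1, -0.2, -0.6]
opening: 0.0499
grip_force: 0.0
```

Request:
send_rows:
  series:
    - [0, 0, 0, 0, 0, 0, -1]
    - [0, 0, 0, 0, 0, 0, -1]
    - [0, 0, 0, 0, 0, 0, -1]
    - [0, 0, 0, 0, 0, 0, -1]
    - [0, 0, 0, 0, 0, 0, -1]

```text
time: 32.45
ee_pos: [0.5374, 0.3699, 0.0068]
orientation: [-180.0, -0.0, 13.2]
wrist_force: [0.1, 0.4, 3.0]
opening: 0.0343
grip_force: 12.0
```

Request:
send_rows:
  series:
    - [0, 0, -0.04, 0, 0, 0, -1]
    - [0, 0, -0.08, 0, 0, 0, -1]
    - [0, 0, -0.08, 0, 0, 0, -1]
    - [0, 0, -0.08, 0, 0, 0, -1]
    - [0, 0, 0, 0, 0, 0, -1]

```text
time: 32.87
ee_pos: [0.5403, 0.3711, 0.0966]
orientation: [-179.9, -0.5, 13.2]
wrist_force: [0.7, 0.7, -0.2]
opening: 0.034
grip_force: 12.0
```

Request:
send_rows:
  series:
    - [-0.025, 0.113, 0, 0, 0, 0, -1]
    - [-0.025, 0.113, 0, 0, 0, 0, -1]
    - [-0.025, 0.113, 0, 0, 0, 0, -1]
    - [-0.025, 0.113, 0, 0, 0, 0, -1]
    - [-0.025, 0.113, 0, 0, 0, 0, -1]

```text
time: 33.28
ee_pos: [0.5385, 0.1945, 0.09]
orientation: [180.0, 0.1, 13.2]
wrist_force: [0.5, 0.8, -0.8]
opening: 0.0343
grip_force: 12.0
```

Request:
send_rows:
  series:
    - [-0.025, 0.113, 0, 0, 0, 0, -1]
    - [-0.025, 0.113, 0, 0, 0, 0, -1]
    - [-0.025, 0.113, 0, 0, 0, 0, -1]
    - [-0.025, 0.113, 0, 0, 0, 0, -1]
    - [-0.025, 0.113, 0, 0, 0, 0, -1]

```text
time: 33.7
ee_pos: [0.5407, 0.0208, 0.0901]
orientation: [-180.0, 0.0, 13.2]
wrist_force: [0.9, 0.7, -0.8]
opening: 0.0346
grip_force: 12.0
```

Request:
send_rows:
  series:
    - [-0.025, 0.113, 0, 0, 0, 0, -1]
    - [0, 0, 0, 0, 0, 0, -1]
    - [0, 0, 0.08, 0, 0, 0, -1]
    - [0, 0, 0.06, 0, 0, 0, -1]
    - [0, 0, 0.03, 0, 0, 0, -1]

```text
time: 34.12
ee_pos: [0.54, -0.012, 0.0372]
orientation: [-179.9, 0.2, 13.1]
wrist_force: [-0.3, 1.2, -1.3]
opening: 0.0346
grip_force: 12.0
```

Request:
send_rows:
  series:
    - [0, 0, 0, 0, 0, 0, -1]
    - [0, 0, 0, 0, 0, 0, -1]
    - [0, 0, 0, 0, 0, 0, -1]
    - [0, 0, 0, 0, 0, 0, -1]

```text
time: 34.45
ee_pos: [0.5428, -0.0121, 0.0405]
orientation: [180.0, -0.1, 13.2]
wrist_force: [0.3, 0.9, -0.7]
opening: 0.0347
grip_force: 12.0
```

Position is right. Lowering from about 0.040 to 0.009.

Request:
send_rows:
  series:
    - [0, 0.001, 0.04, 0, 0, 0, -1]
    - [0, 0, 0.04, 0, 0, 0, -1]
    - [0, 0, 0.02, 0, 0, 0, -1]
    - [0, 0, 0, 0, 0, 0, -1]
    - [0, 0, 0, 0, 0, 0, -1]

```text
time: 34.87
ee_pos: [0.5422, -0.0125, 0.0099]
orientation: [180.0, -0.0, 13.2]
wrist_force: [0.7, -0.3, 0.0]
opening: 0.0348
grip_force: 12.0
```

Request:
send_rows:
  series:
    - [0, 0, 0, 0, 0, 0, -1]
    - [0, 0, 0.003, 0, 0, 0, -1]
    - [0, 0, 0, 0, 0, 0, -1]
    - [0, 0, 0, 0, 0, 0, -1]

```text
time: 35.2
ee_pos: [0.5422, -0.0126, 0.0089]
orientation: [180.0, -0.0, 13.2]
wrist_force: [-1.0, 0.0, -0.5]
opening: 0.0348
grip_force: 12.0
```

Request:
send_rows:
  series:
    - [0, 0, 0.001, 0, 0, 0, 0.4]
    - [0, 0, 0, 0, 0, 0, 0.4]
    - [0, 0, 0, 0, 0, 0, 0.4]
    - [0, 0, 0, 0, 0, 0, 0.4]
    - [0, 0, 0, 0, 0, 0, 0.4]

```text
time: 35.62
ee_pos: [0.542, -0.0126, 0.0083]
orientation: [180.0, -0.0, 13.2]
wrist_force: [0.3, -0.6, -0.1]
opening: 0.0625
grip_force: 0.0
```

Request:
send_rows:
  series:
    - [0, 0, -0.06, 0, 0, 0, 0.4]
    - [0, 0, -0.1, 0, 0, 0, 0.4]
    - [0, 0, -0.1, 0, 0, 0, 0.4]
    - [0, 0, -0.1, 0, 0, 0, 0.4]
    - [0, 0, -0.1, 0, 0, 0, 0.4]

```text
time: 36.03
ee_pos: [0.5417, -0.0125, 0.1476]
orientation: [-180.0, 0.0, 13.2]
wrist_force: [0.4, -1.1, -0.6]
opening: 0.0656
grip_force: 0.0
```

Request:
send_rows:
  series:
    - [-0.13, 0, -0.03, 0, 0, 0, 0.4]
    - [-0.13, 0, -0.03, 0, 0, 0, 0.4]
    - [-0.13, 0, 0, 0, 0, 0, 0.4]
    - [0, 0, 0, 0, 0, 0, 0.4]
    - [0, 0, 0, 0, 0, 0, 0.4]

```text
time: 36.45
ee_pos: [0.4266, -0.0393, 0.1647]
orientation: [180.0, -0.0, 13.1]
wrist_force: [0.9, -0.6, 0.1]
opening: 0.0648
grip_force: 0.0
```

```bash
python3 look.py w11; python3 - <<'E'
from h import *
import pickle;o,c=pickle.load(open("pics/w11.pkl","rb"))
g=cv2.cvtColor(cv2.imread("pics/w11.png"),cv2.COLOR_BGR2HSV)
def blob(m,p,z,R,nm):
  u,v=map(int,px(c,(*p,z)));x0,y0=max(u-R,0),max(v-R,0)
  n,l,st,ce=cv2.connectedComponentsWithStats(m[y0:v+R,x0:u+R].astype(np.uint8))
  for i in range(1,n):
    if st[i,4]>80: print(nm,(u,v),st[i],w(c,x0+st[i,0]+st[i,2]/2-.5,y0+st[i,1]+st[i,3]/2-.5,z),cv2.minAreaRect(np.argwhere(l==i).astype(np.float32)))
d=g[...,2]<45
blob(d,(.542,-.013),.037,28,"loupe");blob(d,(.5215,-.0965),.019,22,"spec");blob(g[...,2]<75,(.591,.084),.052,35,"anvil")
u,v=map(int,px(c,(.484,-.029,.041)));print(u,v)
for y in range(v-36,v+40,4):print(y,' '.join('%3d/%3d'%tuple(g[y,x,1:]) for x in range(u-42,u+44,6)))
E
```

```text
36.45 [ 0.4266 -0.0393  0.1647] [179.9783  -0.0371  13.0941] 0.06481060193234461 [ 0.9297 -0.6247  0.1243]
loupe (254, 59) [ 11  13  34  37 678] [ 0.53988333 -0.01274066  0.037     ] ((31.0, 27.5), (33.0, 36.0), 90.0)
spec (323, 100) [  7  10  29  28 428] [ 0.51972687 -0.09554591  0.019     ] ((23.5, 21.0), (28.0, 27.0), 90.0)
anvil (160, -26) [ 27   0  35   9 229] [0.5684756  0.07342275 0.052     ] ((4.0, 44.0), (34.0, 8.0), 90.0)
256 120
84  54/ 90 180/ 65 185/ 73 255/ 55 185/ 69 200/148 201/151 198/152 206/160 211/144 204/161 207/170 218/157  50/193  52/187
88  62/ 95 185/ 66 214/ 62 213/ 55 209/ 67 202/ 58 196/152 199/156 204/156 208/140 210/158 201/169 198/162  51/190  53/186
92  49/ 88 209/ 61 206/ 67 194/ 63 179/ 67 177/ 62 145/ 72 114/114 106/123 102/143  90/151 207/164 198/166  53/189  54/194
96  64/ 91 251/ 60 213/ 61 203/ 59  97/ 95  84/ 97  98/102  91/ 84  68/238  74/233  74/230 207/166 205/162  49/186  53/192
100  48/ 85 210/ 62 215/ 63 178/ 63  80/ 93  88/ 99  80/ 92  91/ 90  90/ 82  70/221  71/229 211/163 203/166  49/191  48/193
104  49/ 88 191/ 64 196/ 65 174/ 63  80/
[... 995 characters left out ...]
  93/ 96  68/ 79  77/ 93  71/ 94  83/ 98  85/ 99 210/ 68 186/ 67  60/ 93  54/ 90
140  57/ 89 154/ 91 184/ 54 202/ 62  70/ 99  72/ 96  66/ 89  48/ 58  74/ 89  75/ 95  90/ 96 206/ 68 237/ 97  57/ 89  50/ 87
144  60/ 85  58/ 79 205/ 56 203/ 59  83/ 98  84/ 94  81/ 94  65/ 98  68/ 98  76/ 94  96/ 98 190/ 67 222/ 61  64/ 92  58/ 92
148  62/ 91  50/ 87 185/ 51 174/ 63  88/ 98  76/ 94  85/ 93  83/ 98  83/ 95  85/ 93  88/ 98 194/ 67 198/ 63  72/ 89  59/ 87
152  52/ 88  42/ 91 156/ 59 159/ 61 136/ 62 147/ 59 158/ 55 159/ 61 162/ 63 145/ 58 143/ 68 107/ 69 208/ 65  53/ 87  52/ 88
156  55/ 92  57/ 81  67/ 91  53/ 87  62/ 94  51/ 85  58/ 88  61/158  54/206  49/ 93  68/ 86  49/ 88  44/ 93  63/ 89  52/ 93
```

The box and loupe are back within about 2 mm and the specimen has not moved. The anvil is partly outside this frame, but nothing came near it and no contact force showed. Handing in.

```bash
python3 -c "
from rig import r
print(r.close_job())"
```

```text
the job is handed in; nothing more can be done
None
```

Job handed in at 36 s with no verdict returned: block centred on the measuring table, loupe and box upright back in their places. The box actually stood crosswise at the start; I put it back lengthwise as the judging text asks, so it is not as it was.

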